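Set a stencil printer's side stop and hold a board in its corner

TASK

On the small stencil printer, turn the black handwheel until the yellow pointer of the sliding side stop lines up with the white line of the red flag on the rear fence. Then pick up the small green circuit board by its big white connector block, lay it flat on the printer's bed with the connector end towards the robot, and push it gently and squarely into the corner so that its far edge bears on the rear fence and its left edge on the side stop at the same time. Finish while still holding the board there with a light, steady push against both stops, the stop still at the flag and nothing else on the bench disturbed.

Things in the scene. Friction and masses are not known exactly. Their poses are not given: they have to be found in the camera images.
- printer: Bench stencil printer, fixed: aluminium bed plate 200 mm deep (x) by 280 mm wide, its open stencil frame leaning back behind it. Origin on the bench under it; x points to its rear, y to its left, z up; turned less than 0.3 rad. Bed: 16 mm over the bench, from x -100 to +100, y -130 to +150 mm.
- rear_fence: Fixed steel fence on the bed, white scale on top; its frame is the printer's. Straight front face, square to the printer's x, at x = 60 mm, from y -115 to +80 mm; it stands 6 mm over the bed (top 22 mm over the bench).
- side_stop: Dark stop block on the sliding carriage. Origin at bench height under its contact face, axes as the printer's. The face looks to -y (right) at its y = 0, from x 14 to 56 mm, top 6.5 mm over the bed; block 12 mm thick. Rack and clamp behind it (y > 10 mm) reach 11 mm over the bed. Yields only to pushes over 30 N. Board on stops or bed: friction 0.5 to 0.7.
- stop_pointer (a point): Tip of the yellow pointer on top of the side stop, 6 mm behind (+y of) its contact face, just over the rear fence's scale.
- flag: Red setting flag clamped on the rear fence, 12 mm wide, up to 12.5 mm over the bed, white line in its middle; immovable. Origin at bench height with the printer's axes and the printer's x, its y at the white line: the pointer is set when its y in this frame is 0 (within 2.5 mm). At the start it lies 18 to 34 mm to the right (-y) of the pointer.
- stop_slide (a joint): Travel of the side stop to the right (-y of the printer) in m: 0 at the start, fully left; up to 0.042. Driven only by the handwheel: 8 mm of travel for each radian of the wheel.
- handwheel (a joint): Angle of the handwheel in rad, 0 at the start, up to 5.25; it grows clockwise seen from above and then moves the stop to the right. Stiff (about 0.3 N m), stays where it is left.
- wheel_grip (a point): Centre of the round black handwheel, on its upright axis at half the rim's height, 60 mm over the bench. Wheel 56 mm in diameter, rim from 52 to 68 mm over the bench, clear all round; under it a drive housing 62 x 56 mm, top 46 mm over the bench. Printer frame x 18, y 105 mm.
- board: Green circuit board 50 x 70 mm, 2 mm thick, about 30 g, lying on the bench. Origin in the middle of its underside, x along the 50 mm side, y along the 70 mm side, z up. Connector end at -y. In the corner its y points to the rear fence (printer +x), its -x edge lies on the side stop.
- connector (a point): Middle of the big white connector block on the board, the place to grip (across its 24 mm, along board x): board x 0, y -26, z 6 mm. Block 24 mm along board x, 16 mm along y, its top 10 mm over the board's underside.
- flux_bottle: Turquoise flux bottle with needle, 42 mm in diameter, 103 mm high, upright, origin at its foot; leave it alone.
- smd_box: Blue snap-lid box 47 x 62 x 22 mm, origin in the middle of its underside; leave it alone.
- wick_reel: Yellow reel 44 mm across, 10 mm high, lying flat, origin at its foot; leave it alone.
Not all that is in view belongs to the job. There is more than one size of the board; the one meant has the size given above.

How it is judged:
By the outcome, as a careful person would: the job done as asked, in the order asked, and still so for the second after the job is handed in, while the arm keeps its last pose, push and grip.
It also fails if it takes over 66 s, if anything falls off the work surface, if the arm or the gripper's body presses on something with over 40 N, if the wrist force passes 120 N, or if a joint passes its speed limit or range.

ROBOT

A 7-joint arm with a two-finger parallel gripper is mounted at the origin on a cart in front of the work surface, level with it; the furniture and walls round the work are solid. World frame = base frame: x ahead of the robot, y to its left, z up, the work surface at z = 0. Lengths are in m, angles in rad, forces in N, time in s.
With the tool pointing down it reaches from about 0.4 to 0.85 m from the base axis. Payload 4.5 kg.
Tool frame: the origin (TCP) lies at the very end of the fingers, on their centre line; the grasp point (between the pads) lies 19 mm behind it; z points along the fingers, y is the direction in which the jaws open and shut (so a half turn about z gives the same grasp; the last joint's range is limited). The gripper opens to 85 mm and grips with 20 to 120 N. Pads are 22 mm wide; open, the fingers measure 114 mm over their backs; the gripper's body (76 mm by 85 mm) begins 54 mm behind the grasp point. The pads swing forward as they close: fully open they stand 13 mm farther back than shut.
Start: joints at [-1.109, 0.689, -0.195, 1.565, 0.157, 0.902, -0.215], TCP at [0.259, 0.569, 0.202] pointing down, gripper open.
Joint ranges: [-3.01, 3.01], [-0.46, 2.08], [-1.47, 1.51], [0.13, 2.56], [-1, 4.14], [0.04, 2.09], [-2.66, 2.66]. Speed limits (rad/s): [2.57, 2.57, 3.14, 3.14, 3.14, 3.14, 3.14].

INTERFACE

Orientations are given as a unit quaternion [x, y, z, w].
In Python, from plant import arm, kinematics, get_image, camera_model, ticket gives the robot as it stands. Calls block until the motion is done:
- arm.move_pose(position, orientation): joint-space move of the TCP to a pose.
- arm.move_l(position, attitude=None, speed=0.15, force_limit=None): straight line of the TCP; attitude=None keeps the orientation; speed is the mean speed in m/s. With force_limit (N) it stops when the force on the tool has changed by that much, and returns True; else False.
- arm.movej(angles): joint-space move.
- arm.ungrasp() and arm.grasp(squeeze=None): open the fingers fully, or close them until they stop; squeeze is the grip in N (None keeps the last).
- arm.sleep(seconds).
- kinematics.inverse_kinematics(position, orientation): joint angles nearest the present ones, or None.
- arm.sense(): the state.
- get_image(name): name is "side" or "top" or "wrist"; returns (picture, depth): 420x560x3 uint8, red, green, blue; 420x560 float32, m along the optical axis (not along the pixel's ray), 0 where there is no reading.
- camera_model(name): a dict with "camera_matrix" (3x3 intrinsics, pixels), "origin" and "attitude" of the camera in the world; the wrist camera has in their place "hand_eye" (4x4, takes a point from camera to tool coordinates, whose origin is the TCP and whose axes are the flange's). Camera axes: x right, y down, z forward; pixel columns grow to the right and rows downward; lengths in m; the calibration is good to about 2 mm. A picture is of the moment at which its call begins: read the wrist's pose just before it. camera_model takes no time and is no camera call.
A pose or a line that the arm cannot do raises arm.Unreachable and nothing moves.
- ticket.close_job(): hands the job in, once; it reports no verdict.
The state is a dict: "time_s": time; "joints": joint angles; "dq": joint speeds; "tau": joint torques, N m; "tcp_pos": TCP position; "eef_rot": TCP orientation; "wrist_force": force on the tool from outside, world axes, zero at the start; "ft_torque": the same for the moment, N m; "width": finger opening in m.
Only numpy, scipy, OpenCV 4.12 (cv2) and the standard library are available. Lean on these libraries where they do the work, as an engineer would, in place of code of your own. Each camera call takes 0.05 s, during which the arm holds its last target.

## Working session

There is one attempt and no reset: what is moved stays moved. The work goes in short steps, each a Python script; the robot and the scene stay as the last script left them, time stands still between calls to the robot, and variables do not carry over. Pictures are saved under pics/ and viewed, and the job is handed in when it is done.

```bash
ls; mkdir -p pics; cat > h.py <<'E'
import numpy as np, cv2
from plant import arm, kinematics, get_image, camera_model, ticket
from scipy.spatial.transform import Rotation as R
def save(n,name,crop=None,scale=1):
    im,d=get_image(n); np.savez(f'pics/{name}.npz',im=im,d=d)
    o=im
    if crop: o=o[crop[1]:crop[3],crop[0]:crop[2]]
    if scale!=1:o=cv2.resize(o,None,fx=scale,fy=scale,interpolation=cv2.INTER_CUBIC)
    cv2.imwrite(f'pics/{name}.png',o[...,::-1]); return im,d
def campose(n,s=None):
    m=camera_model(n);K=np.array(m['camera_matrix'])
    if n=='wrist':
        T=np.eye(4);T[:3,:3]=R.from_quat(s['eef_rot']).as_matrix();T[:3,3]=s['tcp_pos']
        T=T@np.array(m['hand_eye']); return K,T[:3,3],T[:3,:3]
    a=np.array(m['attitude']); Rm=R.from_quat(a).as_matrix() if a.size==4 else a
    return K,np.array(m['origin']),Rm
def onplane(px,z,cp):
    K,o,Rm=cp; px=np.atleast_2d(px).astype(float)
    r=np.c_[px,np.ones(len(px))]@np.linalg.inv(K).T@Rm.T
    return o+r*((z-o[2])/r[:,2])[:,None]
def proj(P,cp):
    K,o,Rm=cp; p=(np.atleast_2d(P)-o)@Rm@K.T; return p[:,:2]/p[:,2:]
E
python3 - <<'E'
from h import *
s=arm.sense();print(s)
for n in('top','side','wrist'):
    save(n,n+'0',scale=1.4);print(n,camera_model(n))
E
```

```text
pics
{'time_s': 0.0, 'joints': array([-1.10922327,  0.69001443, -0.19449333,  1.56638843,  0.15729532,
        0.90251035, -0.21510566]), 'dq': array([-0.00081779, -0.00122648, -0.00059125,  0.00192505, -0.00021981,
        0.0004353 ,  0.00041479]), 'tau': array([ 4.34172844e-04, -5.39611208e+01, -1.26621343e+00, -1.58536112e+01,
        9.10161703e-03,  9.59396479e-03, -1.24026016e-05]), 'tcp_pos': array([0.25903456, 0.56798395, 0.20095276]), 'eef_rot': array([ 2.12227422e-01,  9.77219827e-01, -9.56122581e-04, -1.30878765e-04]), 'wrist_force': array([ 0.14219364,  0.08415582, -0.81051987]), 'ft_torque': array([0.01996201, 0.01557958, 0.02471289]), 'width': 0.08574510643270396}
top {'camera_matrix': array([[457.57026913,   0.        , 272.14315179],
       [  0.        , 457.57026913, 206.84349349],
       [  0.        ,   0.        ,   1.        ]]), 'origin': array([ 0.43780783, -0.01952282,  1.04224906]), 'attitude': array([ 0.7074168 , -0.70360817,  0.05625261, -0.03650554])}
side {'camera_matrix': array([[530.33012628,   0.        , 281.37255257],
       [  0.        , 530.33012628, 208.73471518],
       [  0.        ,   0.        ,   1.        ]]), 'origin': array([ 0.15511994, -0.53816904,  0.98627353]), 'attitude': array([ 0.88502878, -0.34878059,  0.10865867, -0.28856445])}
wrist {'camera_matrix': array([[318.26227858,   0.        , 285.49887428],
       [  0.        , 318.26227858, 205.3765691 ],
       [  0.        ,   0.        ,   1.        ]]), 'hand_eye': array([[ 4.02377187e-04, -9.63545856e-01, -2.67542934e-01,
         6.87007937e-02],
       [ 9.99999919e-01,  3.91416671e-04,  9.42997925e-05,
         9.37106024e-04],
       [ 1.38585904e-05, -2.67542951e-01,  9.63545935e-01,
        -1.72898635e-01],
       [ 0.00000000e+00,  0.00000000e+00,  0.00000000e+00,
         1.00000000e+00]])}
```

View pics/top0.png

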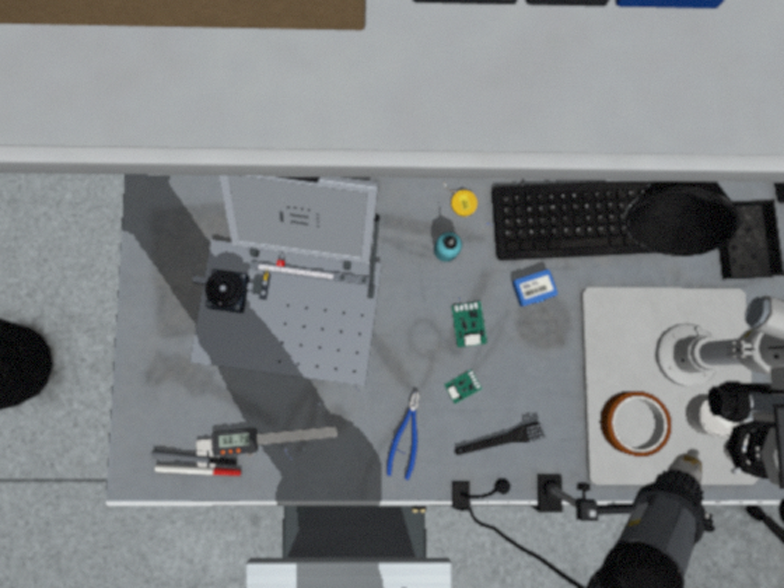

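View pics/side0.png

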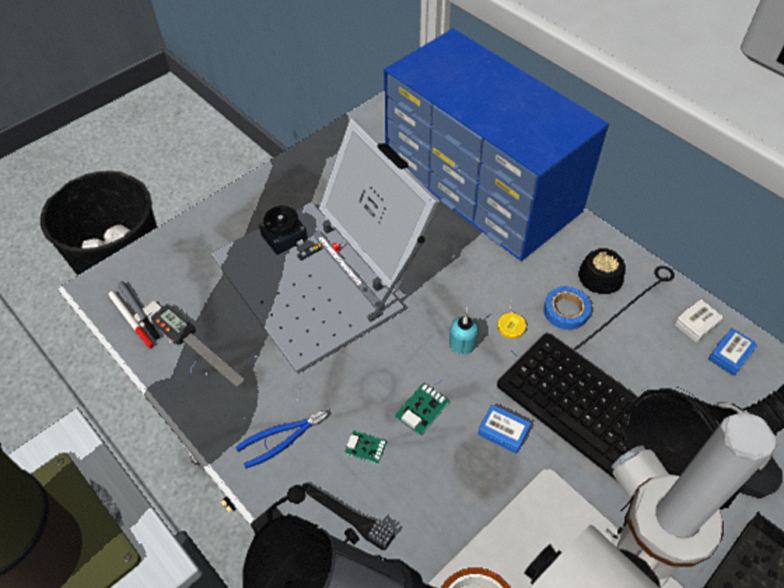

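```bash
python3 - <<'E'
from h import *
for n in('top','side'):
    cp=campose(n)
    print(n,np.round(1.4*proj([[0,0,0],[.5,0,0],[.5,.3,0],[.8,0,0],[.26,.568,.2]],cp)),cp[2])
im=np.load('pics/top0.npz')['im']
a=cv2.resize(im[120:285,130:280],None,fx=5,fy=5,interpolation=cv2.INTER_CUBIC)[:600*1]
cv2.imwrite('pics/topc.png',cv2.resize(im[120:285,130:280],(600,660)[:2] if 0 else (545,600),interpolation=cv2.INTER_CUBIC)[...,::-1])
cv2.imwrite('pics/topb.png',cv2.resize(im[120:300,280:410],(433,600),interpolation=cv2.INTER_CUBIC)[...,::-1])
im=np.load('pics/side0.npz')['im']
cv2.imwrite('pics/sidec.png',cv2.resize(im[130:280,150:310],(640,600),interpolation=cv2.INTER_CUBIC)[...,::-1])
E
```

```text
top [[ 348.  664.]
 [ 351.  335.]
 [ 165.  334.]
 [ 353.  157.]
 [-112.  517.]] [[ 0.00354238 -0.99138142  0.13095928]
 [-0.99959555 -0.00720578 -0.02751032]
 [ 0.02821689 -0.13080886 -0.99100598]]
side [[ 34. 557.]
 [328. 336.]
 [218. 231.]
 [461. 236.]
 [-34. 132.]] [[ 0.73309078 -0.55465167  0.39362346]
 [-0.68007179 -0.59016531  0.43497962]
 [-0.00895926 -0.58657176 -0.8098477 ]]
```

View pics/topc.png

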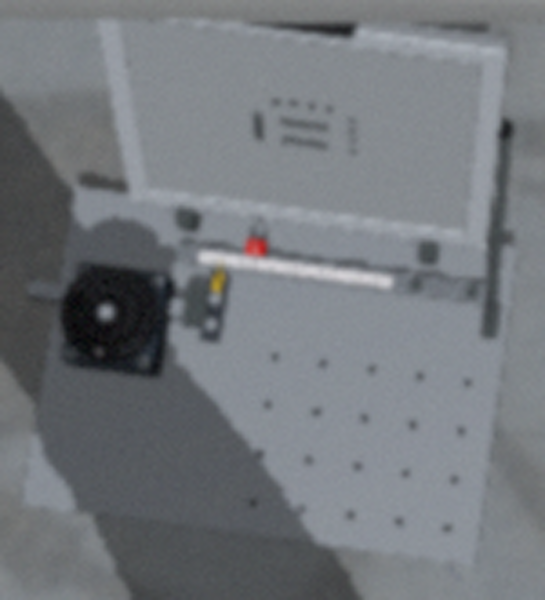

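View pics/topb.png

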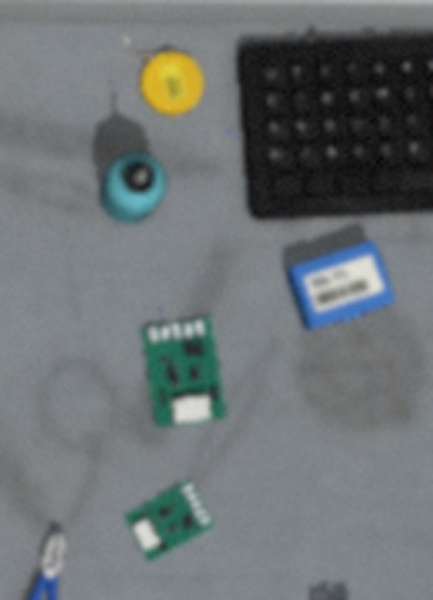

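View pics/sidec.png

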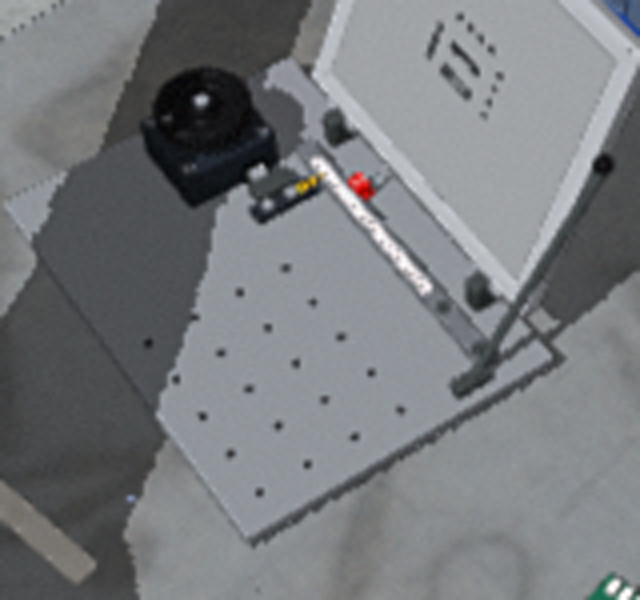

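View pics/wrist0.png

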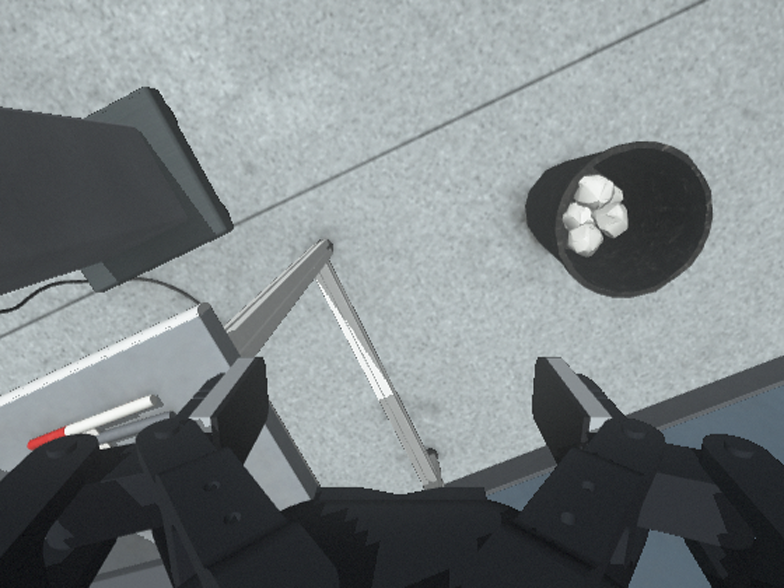

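```bash
cat >> h.py <<'E'
def quat(yaw): # tool x axis at world angle yaw, pointing down
    return (R.from_euler('z',yaw)*R.from_euler('x',np.pi)).as_quat()
E
python3 - <<'E'
from h import *
cp=campose('top'); f=150/545
def q(u,v,z): return onplane([130+u*f,120+v*f*1.0],z,cp)[0]
for n,u,v,z in(('FL',25,500,.016),('FR',470,568,.016),('hub',106,312,.07),('fenceL',197,257,.022),('fenceR',392,283,.022),('ptr',222,270,.023),('flag',257,248,.028)): print(n,q(u,v,z).round(4))
im=np.load('pics/top0.npz')['im']; d=np.load('pics/top0.npz')['d']
hsv=cv2.cvtColor(im,cv2.COLOR_RGB2HSV)
m=cv2.inRange(hsv,(60,90,40),(88,255,200));m[:, :285]=0
m=cv2.morphologyEx(m,cv2.MORPH_CLOSE,np.ones((5,5)))
for c in cv2.findContours(m,0,2)[0]:
    if cv2.contourArea(c)<100: continue
    b=cv2.boxPoints(cv2.minAreaRect(c)); P=onplane(b,.002,cp); print(np.round(P[:,:2],4).tolist(),np.linalg.norm(P[0]-P[1]),np.linalg.norm(P[1]-P[2]))
# frame depth cross-section
K,o,Rm=cp
for u,v in((300,130),(300,150),(300,175),(300,185),(200,135),(200,178),(160,205)):
    uu,vv=u/1.0,v/1.0
    r=Rm@np.linalg.inv(K)@[uu,vv,1]; print(u,v,(o+r*d[int(vv),int(uu)]).round(3))
print(kinematics.inverse_kinematics([.55,.12,.16],quat(0)),kinematics.inverse_kinematics([.55,.12,.16],quat(np.pi)))
E
```

```text
FL [0.458  0.2509 0.016 ]
FR [ 0.4178 -0.0202  0.016 ]
hub [0.5666 0.1942 0.07  ]
fenceL [0.6077 0.15   0.022 ]
fenceR [0.5924 0.0294 0.022 ]
ptr [0.5995 0.1343 0.023 ]
flag [0.6126 0.1124 0.028 ]
[[0.4228, -0.1507], [0.4437, -0.1879], [0.4139, -0.2047], [0.3931, -0.1677]] 0.04263683092079477 0.034283128658833796
[[0.5478, -0.1631], [0.5554, -0.2103], [0.4905, -0.2192], [0.4831, -0.1723]] 0.047817020031668 0.06553163350555664
300 130 [ 0.759 -0.114 -0.001]
300 150 [ 0.71  -0.113 -0.001]
300 175 [ 0.65  -0.113  0.001]
300 185 [ 0.627 -0.113  0.001]
200 135 [0.693 0.098 0.172]
200 178 [0.633 0.113 0.041]
160 205 [0.568 0.192 0.072]
[-0.56320295  0.70914786  0.46232497  1.82007673 -0.45633734  0.71964583
 -1.41877015] [-0.0733537   0.67967558 -0.37603362  1.79384529  0.35161193  0.73446639
  0.93366847]
```

```bash
python3 - <<'E'
from h import *
psi=-.147
q=quat(psi)
arm.move_pose([.52,.13,.25],q)
arm.move_l([.548,.128,.115],speed=.2)
s=arm.sense(); print(s['time_s'],s['joints'].round(3),s['tcp_pos'],s['width'])
np.savez('pics/w1s.npz',tcp_pos=s['tcp_pos'],eef_rot=s['eef_rot'])
save('wrist','w1',scale=1.4)
save('side','s1',crop=(150,130,310,280),scale=4)
E
```

```text
2.85 [-0.567  0.776  0.446  1.856 -0.538  0.63  -1.506] [0.54852948 0.12813442 0.11578934] 0.08532478780321946
```

View pics/w1.png

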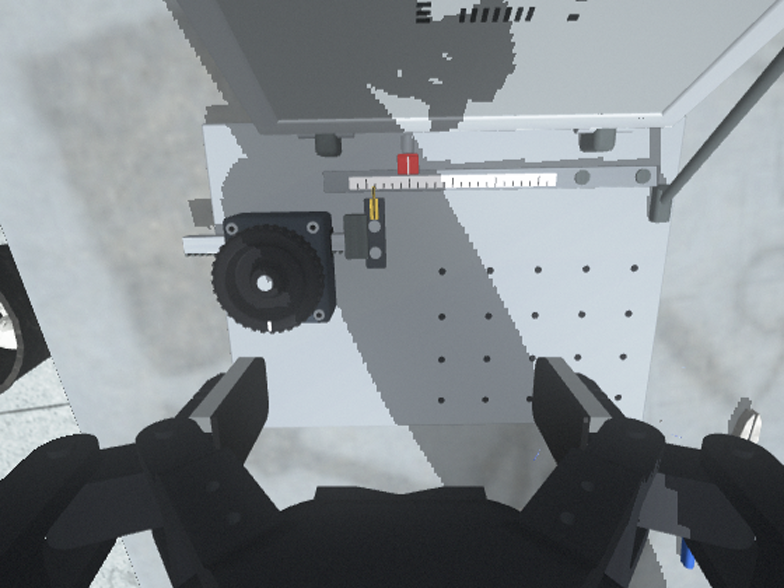

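```bash
python3 - <<'E'
from h import *
im=np.load('pics/w1.npz')['im']
cv2.imwrite('pics/w1c.png',cv2.resize(im[95:195,225:325],(600,600),interpolation=cv2.INTER_CUBIC)[...,::-1])
cv2.imwrite('pics/w1d.png',cv2.resize(im[95:155,215:495],(798,171),interpolation=cv2.INTER_CUBIC)[...,::-1])
E
```

```text
(no output)
```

View pics/w1c.png

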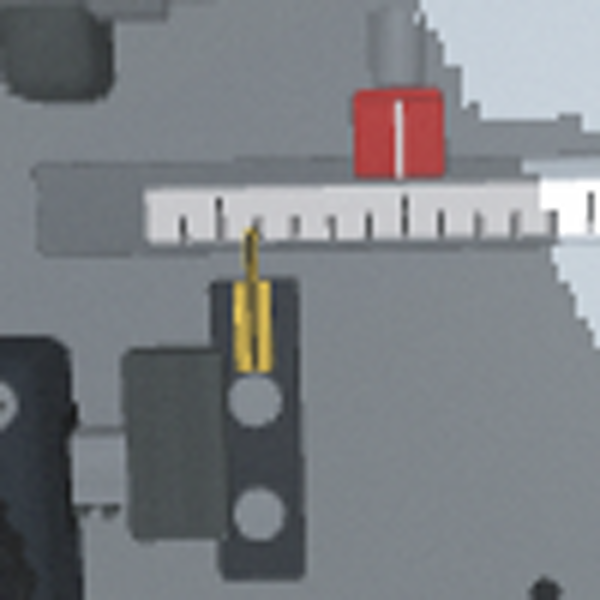

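View pics/w1d.png

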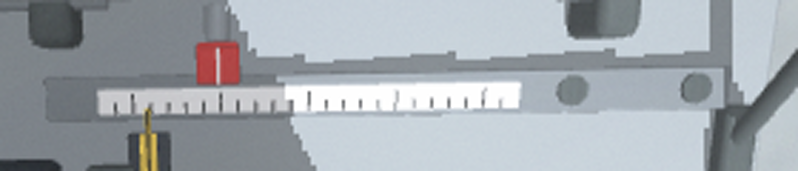

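```bash
cat > meas.py <<'E'
from h import *
def subedge(g,u,v0,v1):
    # strongest bright->dark (downwards) edge subpixel
    p=g[v0:v1,u].astype(float); d=-np.diff(p); i=int(np.argmax(d))
    if 0<i<len(d)-1:
        a,b,c=d[i-1:i+2]; den=a-2*b+c; off=.5*(a-c)/den if den else 0
    else: off=0
    return v0+i+.5+off,d[i]
E
python3 - <<'E'
from meas import *
im=np.load('pics/w1.npz')['im'];dep=np.load('pics/w1.npz')['d'];s=dict(np.load('pics/w1s.npz'));cp=campose('wrist',s)
g=cv2.cvtColor(im,cv2.COLOR_RGB2GRAY)
pts=[]
for u in range(252,395):
    vl=135.5-(u-252)*.02
    v,d=subedge(g,u,int(vl-6),int(vl+5)); 
    if d>25: pts.append((u,v))
pts=np.array(pts)
for k in range(4):
    c=np.polyfit(pts[:,0],pts[:,1],1); r=pts[:,1]-np.polyval(c,pts[:,0]); pts=pts[abs(r)<max(.5,2*r.std())]
print('scale edge',c,r.std(),len(pts))
e=onplane([[255,np.polyval(c,255)],[390,np.polyval(c,390)]],.022,cp); dd=e[0]-e[1]; print(e, 'yaw',np.arctan2(-dd[0],dd[1]))
# holes
bl=cv2.inRange(g,0,75); 
n,l,st,ce=cv2.connectedComponentsWithStats(bl)
H=[ce[i] for i in range(1,n) if 6<st[i,4]<60 and 300<ce[i][0]<470 and 180<ce[i][1]<300]
print(np.round(H,1).tolist()); 
Hw=onplane(H,.016,cp); print(Hw.round(4)[:,:2].tolist())
psi=-.147
for n,u,v,z in(('ptr',225+251/6,95+232/6,.0235),('flagb',225+399.5/6,95+176/6,.0285),('flagm',225+400.5/6,95+140/6,.0285),('stopfaceF',225+303/6,95+575/6,.0225),('stopfaceR',225+298/6,95+282/6,.0225),('fenceLfront',225+38/6,95+255/6,.022),('hub',265/1.4,283/1.4,.072)):
    p=onplane([u,v],z,cp)[0]; print(n,p.round(4), dep[int(round(v)),int(round(u))])
o=cp[1];print(o)
r=cp[2]@np.linalg.inv(cp[0])@[265/1.4,283/1.4,1]; print(o+r*dep[202,189])
# depth heights
for n,u,v in(('bed',300,160),('wheelrim',160,195),('fence',230,130),('flag',225+375/6,95+130/6),('stop',225+290/6,95+540/6)):
    u,v=int(u),int(v);print(n,(o+cp[2]@np.linalg.inv(cp[0])@[u,v,1]*dep[v,u]).round(4))
E
```

```text
scale edge [-1.69767182e-02  1.39181795e+02] 0.17040703902902493 114
[[0.60484765 0.14628977 0.022     ]
 [0.59055528 0.03674795 0.022     ]] yaw -0.1297411475822437
[[349.4, 192.5], [315.4, 193.4], [315.2, 225.6], [348.5, 225.3], [315.0, 256.5], [347.5, 255.8], [441.3, 283.1], [314.6, 285.4], [346.5, 285.2]]
[[0.5437, 0.0732], [0.5472, 0.1029], [0.5175, 0.1067], [0.5135, 0.0769], [0.4874, 0.1106], [0.4837, 0.0806], [0.4425, -0.0052], [0.4577, 0.1146], [0.4536, 0.0845]]
ptr [0.6044 0.1364 0.0235] 0.2584435
flagb [0.6089 0.1156 0.0285] 0.25024006
flagm [0.6134 0.1148 0.0285] 0.2512717
stopfaceF [0.5561 0.1369 0.0225] 0.27795973
stopfaceR [0.5968 0.1312 0.0225] 0.26708522
fenceLfront [0.6056 0.1659 0.022 ] 0.2663913
hub [0.5678 0.195  0.072 ] 0.22594693
[0.61477054 0.11946403 0.28877027]
[0.56742095 0.19556898 0.0703922 ]
bed [0.5782 0.1124 0.0157]
wheelrim [0.575  0.2161 0.0674]
fence [0.6116 0.1666 0.0172]
flag [0.6157 0.1182 0.0282]
stop [0.5615 0.1382 0.0227]
```

```bash
python3 - <<'E'
from h import *
psi=-.130; q=quat(psi); W=[.5675,.1952]
arm.move_l([W[0],W[1],.12],q,speed=.2)
print(arm.sense()['joints'].round(3), kinematics.inverse_kinematics([*W,.12],quat(psi-.5)).round(3))
hit=arm.move_l([W[0],W[1],.050],speed=.08,force_limit=8)
s=arm.sense();print(hit,s['tcp_pos'],s['wrist_force'],s['time_s'])
if not hit:
    arm.grasp(squeeze=40)
    s=arm.sense();print(s['tcp_pos'],s['wrist_force'],s['ft_torque'],s['width'],s['joints'].round(3))
save('side','s2',crop=(150,130,310,280),scale=4)
E
```

```text
[-0.671  0.814  0.477  1.74  -0.531  0.719 -1.613] [-0.739  0.851  0.62   1.743 -0.676  0.772 -1.979]
False [0.567987   0.19523534 0.05046016] [ 0.15061963 -0.25604945 -0.79210464] 4.475
[0.56749394 0.19520652 0.04997983] [0.48823108 0.24183467 0.68960927] [-0.00439899 -0.0241943  -0.05274971] -0.0002095407618793083 [-0.627  0.909  0.399  1.774 -0.593  0.58  -1.561]
```

View pics/s2.png

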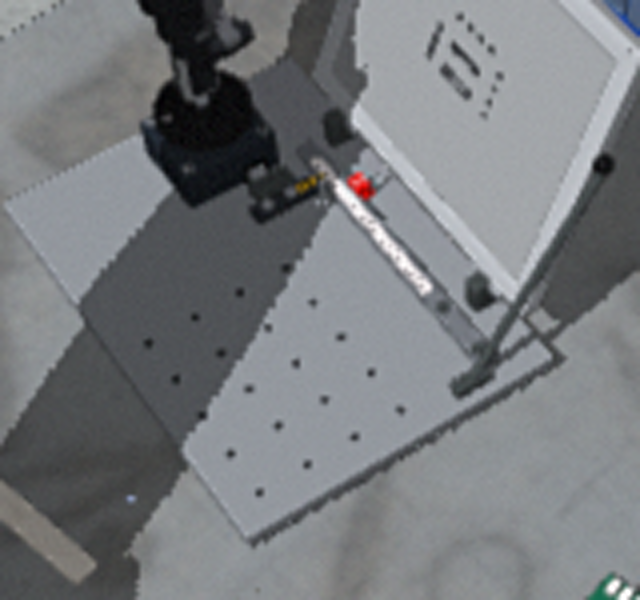

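```bash
python3 - <<'E'
from h import *
print(arm.sense()['width'])
save('wrist','w2',scale=1.4)
im=np.load('pics/s2.npz')['im']
cv2.imwrite('pics/s2c.png',cv2.resize(im[60:200,150:260],(470,600),interpolation=cv2.INTER_CUBIC)[...,::-1])
E
```

```text
0.00030421356958257014
```

View pics/w2.png

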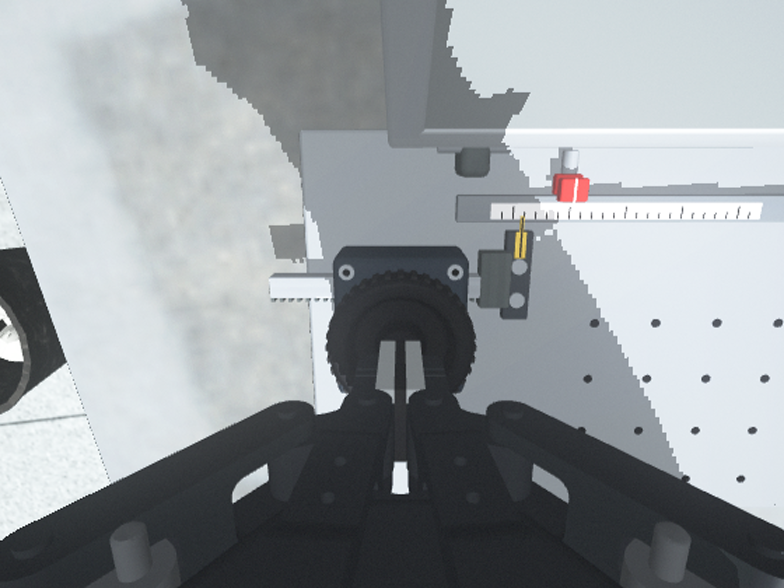

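View pics/s2c.png

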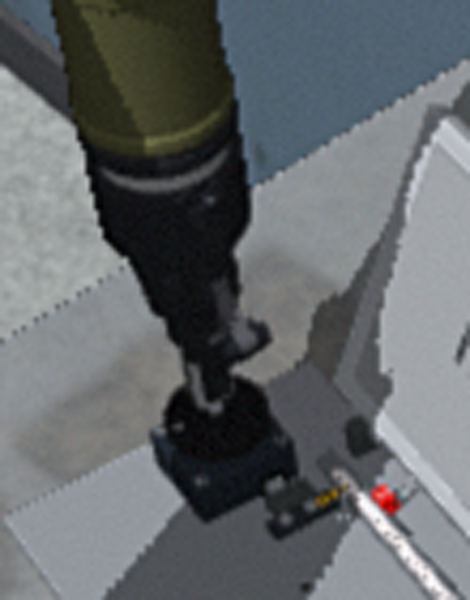

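```bash
python3 - <<'E'
from h import *
s=arm.sense();cp=campose('wrist',s);K,o,Rm=cp;d=np.load('pics/w2.npz')['d']
for u,v in((388,345),(388,365),(388,380),(412,345),(400,335),(400,325),(400,300),(400,280),(340,330),(360,330),(450,330),(370,370),(365,400)):
    a,b=int(u/1.4),int(v/1.4);print(u,v,(o+Rm@np.linalg.inv(K)@[a,b,1]*d[b,a]).round(4))
# profile of wheel from first image
s1=dict(np.load('pics/w1s.npz'));K,o,Rm=campose('wrist',s1);d=np.load('pics/w1.npz')['d']
for u in range(145,245,4): print(u,(o+Rm@np.linalg.inv(K)@[u,200,1]*d[200,u]).round(4)[1:],end=' ')
print(s['tcp_pos'],s['wrist_force'])
E
```

```text
388 345 [0.5786 0.1988 0.0885]
388 365 [0.5786 0.1984 0.1032]
388 380 [0.5785 0.1982 0.1127]
412 345 [0.577  0.1912 0.0869]
400 335 [0.574  0.1957 0.0693]
400 325 [0.576  0.1955 0.0642]
400 300 [0.5848 0.1944 0.0607]
400 280 [0.5942 0.1931 0.0677]
340 330 [0.5787 0.2176 0.0684]
360 330 [0.5754 0.2108 0.062 ]
450 330 [0.5731 0.177  0.0674]
370 370 [0.5749 0.2047 0.0977]
365 400 [0.581  0.2033 0.1265]
145 [0.2602 0.0011] 149 [ 0.2573 -0.0006] 153 [0.2219 0.0677] 157 [0.2187 0.0685] 161 [0.2163 0.0676] 165 [0.2149 0.0642] 169 [0.213  0.0617] 173 [0.2102 0.0614] 177 [0.2074 0.0611] 181 [0.2012 0.0699] 185 [0.1982 0.0703] 189 [0.195  0.0717] 193 [0.1927 0.07  ] 197 [0.19   0.0697] 201 [0.1874 0.0691] 205 [0.1866 0.0624] 209 [0.1835 0.0629] 213 [0.181  0.0615] 217 [0.1769 0.066 ] 221 [0.1735 0.0685] 225 [0.1708 0.0676] 229 [0.168  0.0673] 233 [0.1699 0.0445] 237 [0.1694 0.0312] 241 [0.1687 0.0167] [0.5674731  0.1951707  0.04995224] [-0.48721597  0.64747158 -0.70069454]
```

```bash
python3 - <<'E'
from h import *
arm.move_l([.5675,.1952,.12],speed=.2)
s=arm.sense();cp=campose('wrist',s)
im,d=save('wrist','w3',scale=1.4)
K,o,Rm=cp
Rt=R.from_quat(s['eef_rot']).as_matrix()
for v in range(225,300,4):
    r=[]
    for u in(262,270,278,284,292,300):
        p=o+Rm@np.linalg.inv(K)@[u,v,1]*d[v,u]; r.append(((p-s['tcp_pos'])@Rt*1000).round(0).astype(int).tolist())
    print(v,r)
save('side','s3',scale=1.4); print(s['time_s'],s['width'])
print(proj(s['tcp_pos'],campose('side'))*1.4)
E
```

```text
225 [[-11, -19, 52], [-13, -13, 59], [-13, -7, 58], [-13, -2, 58], [-12, 4, 57], [-13, 10, 59]]
229 [[-14, -19, 51], [-15, -13, 55], [-16, -7, 57], [-16, -2, 58], [-16, 4, 58], [-15, 10, 57]]
233 [[-17, -19, 52], [-17, -13, 52], [-18, -7, 54], [-19, -2, 57], [-19, 4, 56], [-17, 10, 53]]
237 [[-20, -19, 52], [-20, -13, 51], [-20, -7, 51], [-21, -2, 53], [-20, 4, 52], [-20, 10, 51]]
241 [[-44, -23, 104], [-24, -13, 52], [-23, -7, 52], [-23, -2, 52], [-23, 4, 51], [-23, 10, 51]]
245 [[-48, -23, 104], [-48, -16, 104], [10, -5, -37], [11, -2, -37], [10, 2, -36], [-49, 12, 105]]
249 [[-52, -23, 102], [-53, -16, 105], [10, -5, -41], [10, -2, -41], [10, 2, -41], [10, 5, -41]]
253 [[-56, -23, 103], [-56, -16, 104], [10, -4, -46], [10, -2, -44], [10, 2, -45], [10, 5, -46]]
257 [[6, -12, -41], [10, -8, -50], [11, -4, -51], [11, -2, -50], [10, 2, -49], [10, 5, -50]]
261 [[6, -11, -45], [11, -7, -54], [10, -4, -53], [11, -2, -54], [10, 1, -54], [11, 5, -54]]
265 [[6, -11, -49], [10, -7, -57], [10, -4, -57], [10, -2, -57], [11, 1, -59], [10, 5, -57]]
269 [[6, -11, -52], [10, -7, -61], [10, -4, -60], [10, -2, -61], [11, 1, -61], [10, 4, -61]]
273 [[6, -11, -56], [10, -7, -64], [10, -4, -64], [10, -2, -64], [11, 1, -65], [10, 4, -64]]
277 [[6, -10, -59], [10, -7, -67], [10, -4, -67], [10, -2, -66], [10, 1, -67], [10, 4, -67]]
281 [[13, -9, -76], [11, -7, -72], [9, -4, -68], [9, -2, -68], [9, 1, -68], [11, 4, -72]]
285 [[13, -9, -77], [11, -7, -74], [11, -4, -74], [8, -2, -69], [11, 1, -74], [11, 4, -75]]
289 [[11, -9, -77], [11, -6, -77], [11, -4, -77], [6, -2, -68], [11, 1, -78], [11, 4, -77]]
293 [[11, -9, -79], [11, -6, -79], [11, -4, -80], [4, -2, -68], [10, 1, -78], [11, 4, -79]]
297 [[12, -9, -83], [11, -6, -82], [10, -4, -80], [2, -2, -67], [8, 1, -77], [11, 4, -82]]
5.8417 0.0002679391889683402
[[275.36560983 195.74498865]]
```

View pics/w3.png

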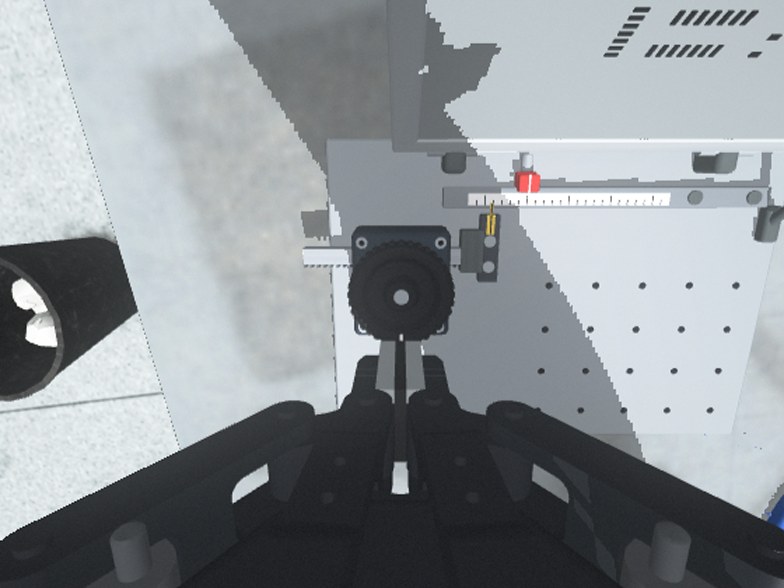

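View pics/s3.png

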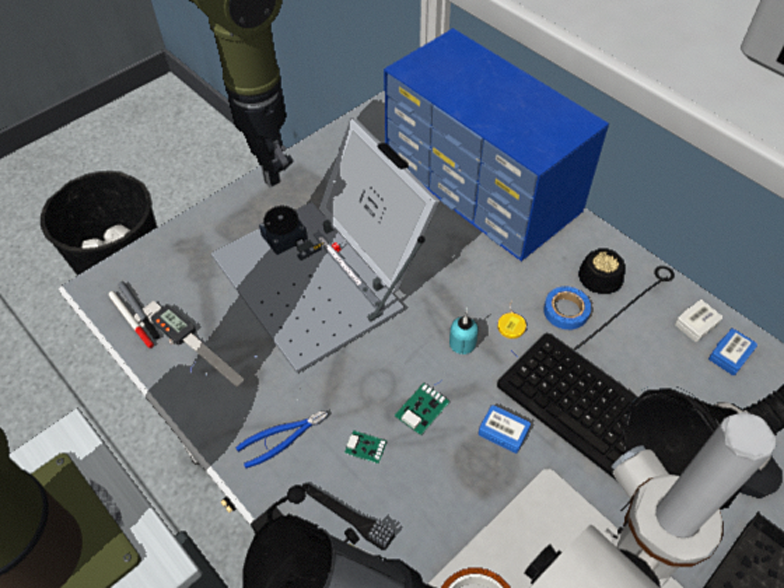

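```bash
python3 - <<'E'
from h import *
s=arm.sense();cp=campose('side');t=s['tcp_pos']
for h in(0,.01,.02,.03,.04): print(h,(proj(t+[0,0,h],cp)*1.4).round(1), (proj(t+R.from_quat(s['eef_rot']).apply([-.011,0,-h]),cp)*1.4).round(1))
d=np.load('pics/s3.npz')['d'];im=np.load('pics/s3.npz')['im'];K,o,Rm=cp
for u,v in((268,180),(270,175),(266,170),(272,182),(280,215)):
    a,b=int(u/1.4),int(v/1.4); print(u,v,(o+Rm@np.linalg.inv(K)@[a,b,1]*d[b,a]).round(4))
cv2.imwrite('pics/s3c.png',cv2.resize(im[80:190,150:260],(600,600),interpolation=cv2.INTER_CUBIC)[...,::-1])
E
```

```text
0 [[275.1 196.7]] [[269.  199.7]]
0.01 [[274.2 192.3]] [[268.1 195.3]]
0.02 [[273.3 187.9]] [[267.2 190.9]]
0.03 [[272.4 183.4]] [[266.3 186.4]]
0.04 [[271.5 178.9]] [[265.3 181.8]]
268 180 [0.5566 0.1903 0.1687]
270 175 [0.5595 0.1885 0.1771]
266 170 [0.5543 0.1841 0.1956]
272 182 [0.5588 0.1832 0.1665]
280 215 [0.5714 0.1992 0.0705]
```

View pics/s3c.png

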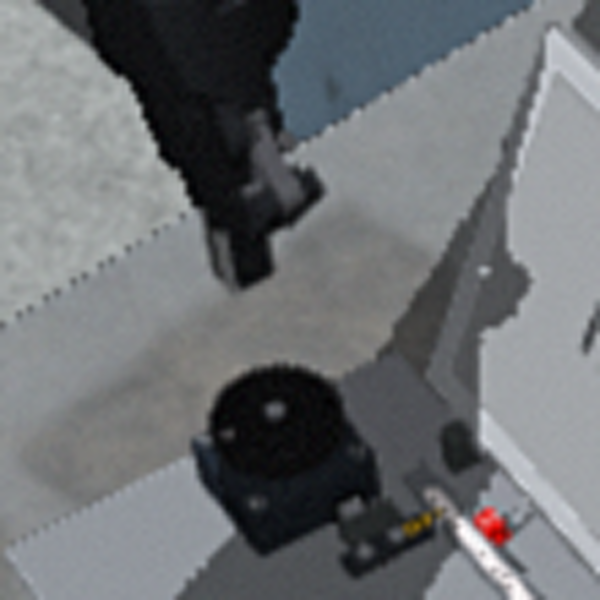

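```bash
python3 - <<'E'
from h import *
arm.move_l([.5089,.1171,.08],speed=.25)
arm.move_l([.5089,.1171,.01],speed=.12,force_limit=5)
h=arm.move_l([.5089,.1171,-.03],speed=.02,force_limit=4)
s=arm.sense();print(h,s['tcp_pos'],s['wrist_force'],s['time_s'])
arm.move_l([.5089,.1171,.02],speed=.12)
E
```

```text
True [ 0.50890644  0.1170644  -0.01337036] [-1.14695863 -0.69631039  5.61684495] 8.4333
```

```bash
python3 - <<'E'
from h import *
psi=-.130; W=[.5675,.1952]
arm.move_l([.5089,.1171,.08],speed=.25)
arm.ungrasp()
arm.move_l([*W,.08],speed=.25)
hit=arm.move_l([*W,.016],speed=.1,force_limit=6)
s=arm.sense();print(hit,s['tcp_pos'],s['wrist_force'],s['time_s'])
if not hit:
    arm.grasp(squeeze=40)
    s=arm.sense();print(s['tcp_pos'],s['wrist_force'],s['ft_torque'],s['width'],s['joints'].round(3),s['time_s'])
    save('wrist','w4',scale=1.4)
    save('side','s4',crop=(130,70,270,200),scale=4)
E
```

```text
False [0.56793208 0.19499251 0.01639273] [ 0.41894497  0.39554682 -0.44475419] 11.375
[0.56789129 0.1948844  0.01703355] [-1.322802   -1.54414688  4.96302043] [-0.29173752  0.20614462  0.02008812] 0.05459457112615313 [-0.609  0.958  0.367  1.781 -0.628  0.522 -1.53 ] 11.775
```

View pics/w4.png

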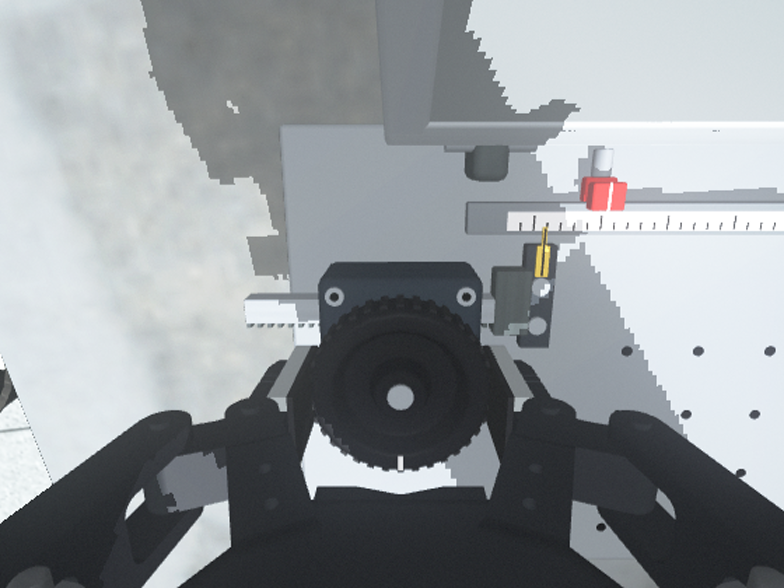

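View pics/s4.png

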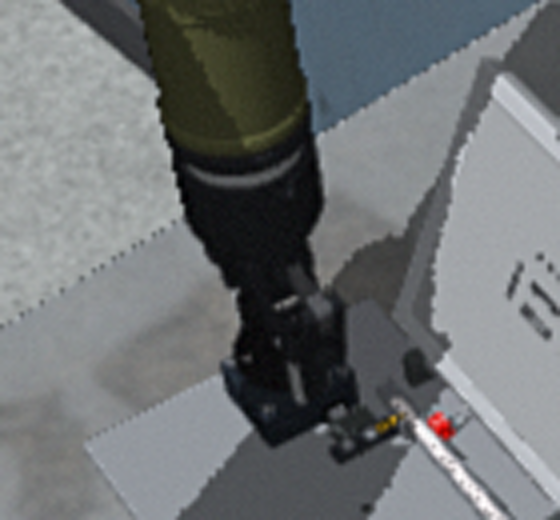

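```bash
python3 - <<'E'
from h import *
W=[.5677,.1950]
arm.ungrasp()
arm.move_l([*W,.05],speed=.2)
j=arm.sense()['joints'].copy(); j[6]+=2.51; arm.movej(j)
s=arm.sense();print(s['time_s'],s['tcp_pos'],R.from_quat(s['eef_rot']).as_matrix()[:,0])
hit=arm.move_l([*W,.016],speed=.1,force_limit=6)
s=arm.sense();print(hit,s['tcp_pos'],s['wrist_force'])
if not hit:
    arm.grasp(squeeze=60)
    s=arm.sense();print(s['tcp_pos'],s['wrist_force'],s['width'],s['joints'].round(3),s['time_s'])
    j=s['joints'].copy()
    for k in range(3):
        j[6]-=2.51/3; arm.movej(j)
        s=arm.sense();print(s['tcp_pos'],s['wrist_force'],s['ft_torque'],s['width'],s['joints'][6],s['time_s'])
    save('wrist','w5',scale=1.4); np.savez('pics/w5s.npz',tcp_pos=s['tcp_pos'],eef_rot=s['eef_rot'])
E
```

```text
14.7583 [0.56852966 0.19516977 0.05081458] [-7.23651313e-01  6.90165625e-01 -4.33013600e-04]
False [0.56766539 0.19478587 0.0158184 ] [-0.06699463 -0.12565875  0.1542576 ]
[0.56817411 0.19501355 0.01717028] [-0.91329204 -0.43388863  4.54178576] 0.05427755676871369 [-0.609  0.957  0.366  1.783 -0.631  0.518  0.982] 15.6583
[0.56831616 0.19507016 0.01728474] [ 0.84558775 -0.04554003 -2.53370318] [ 0.03045006 -0.04797187  0.02822425] 0.05398710727486151 0.14680082647676668 16.475
[0.56840454 0.19505601 0.01725059] [ 0.12772739 -0.14361312 -2.23338064] [ 0.07110692 -0.15253995  0.04560895] 0.053960543897691046 -0.6895724059784696 17.2917
[0.56845053 0.19489949 0.01724496] [ 1.7902911  -0.06422992 -1.8956179 ] [-0.1299624  -0.21903134  0.0395096 ] 0.05380653657809339 -1.5261729551567795 18.1083
```

View pics/w5.png

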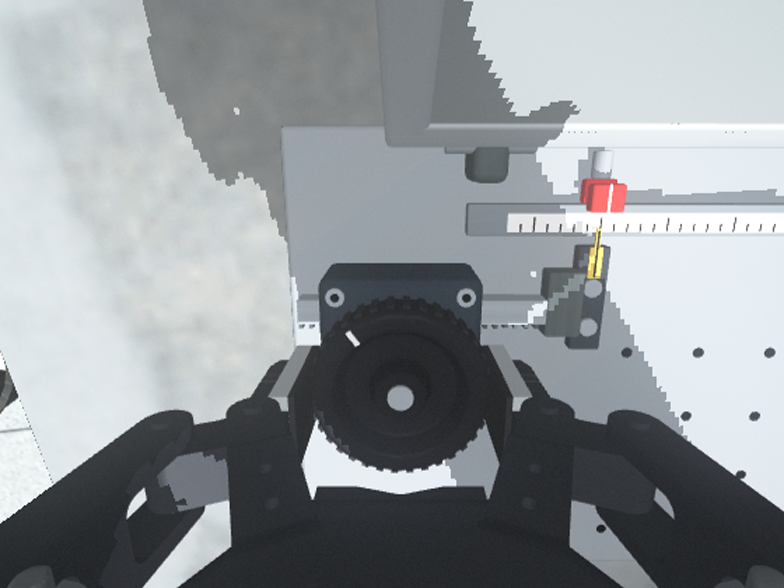

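```bash
python3 - <<'E'
from h import *
im=np.load('pics/w5.npz')['im']
cv2.imwrite('pics/w5c.png',cv2.resize(im[115:215,375:475],(600,600),interpolation=cv2.INTER_CUBIC)[...,::-1])
E
```

```text
(no output)
```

View pics/w5c.png

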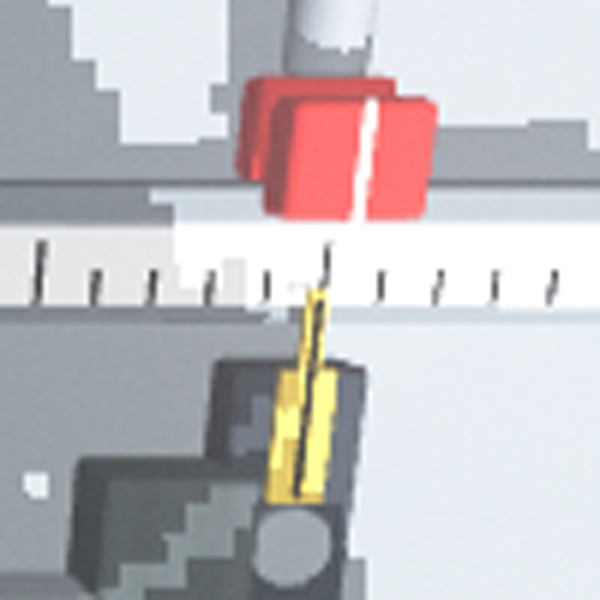

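```bash
python3 - <<'E'
from h import *
W=[.5682,.1950]
s=dict(np.load('pics/w5s.npz'));cp=campose('wrist',s)
Y=np.array([.1296,.9916])
for n,u,v,z in(('ptr',375+318/6,115+290/6,.0235),('fl',375+357/6,115+216/6,.0285),('fl2',375+371/6,115+102/6,.0285)):
    p=onplane([u,v],z,cp)[0];print(n,p,p[:2]@Y)
arm.ungrasp()
arm.move_l([*W,.08],speed=.2)
arm.move_l([.545,.122,.06],quat(-.13),speed=.25)
s=arm.sense();save('wrist','w6',crop=(200,60,400,210),scale=4);np.savez('pics/w6s.npz',tcp_pos=s['tcp_pos'],eef_rot=s['eef_rot'])
print(s['time_s'],s['wrist_force'],campose('wrist',s)[1])
E
```

```text
ptr [0.60234526 0.11637462 0.0235    ] 0.19346101537796825
fl [0.60915119 0.11519641 0.0285    ] 0.1931747506454667
fl2 [0.61840312 0.11400658 0.0285    ] 0.19319397278759975
19.5167 [ 1.19566804  0.98032201 -0.3919797 ] [0.61088075 0.11323159 0.23159613]
```

View pics/w6.png

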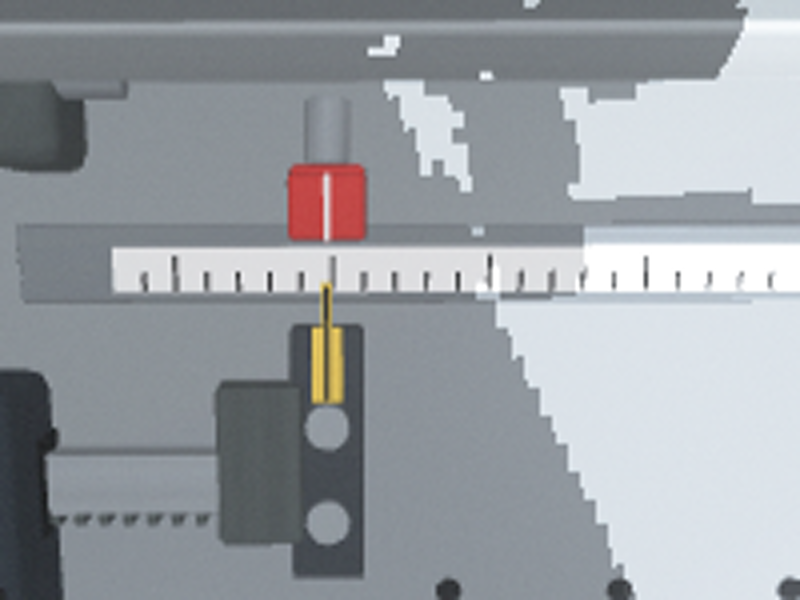

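```bash
python3 - <<'E'
from meas import *
im=np.load('pics/w6.npz')['im'];s=dict(np.load('pics/w6s.npz'));cp=campose('wrist',s);g=cv2.cvtColor(im,cv2.COLOR_RGB2GRAY)
X=np.array([.9916,-.1296]);Y=np.array([.1296,.9916])
# stop right face: dark->bright across columns
pts=[]
gt=255-g.T  # so dark->bright becomes bright->dark
for v in range(145,201):
    e,d=subedge(gt,v,286,297)
    if d>15: pts.append((e,v))
P=onplane(pts,.0225,cp)[:,:2]; f=np.polyfit(P@X,P@Y,1); print('stop face',len(pts),f,(P@Y).mean(),(P@Y).std(),(P@X).min(),(P@X).max())
pts=[]
for u in range(232,270):
    e,d=subedge(g,u,129,134); pts.append((u,e,d))
for u in (210,215,220,284,290,300,310): print(u,g[128:140,u])
p=np.array([[u,v] for u in range(240,330) for v in [0]])
q=onplane([[200+22/4,60+302/4],[200+480/4,60+300/4]],.022,cp)[:,:2]; print('fence',q@X, 'corner y',q@Y)
arm.move_l([.50,.0,.12],speed=.3)
arm.move_pose([.455,-.20,.12],quat(.14))
arm.move_l([.455,-.20,.06],speed=.2)
s=arm.sense();save('wrist','w7',scale=1.4);np.savez('pics/w7s.npz',tcp_pos=s['tcp_pos'],eef_rot=s['eef_rot']);print(s['time_s'])
E
```

```text
stop face 56 [0.00236061 0.18667192] 0.18798187248187812 2.5959000953272526e-05 0.5362165864000177 0.5730518646043692
210 [127 125 125 124 127 123 123 114 147 146 144 142]
215 [126 123 124 125 125 125 123 116 145 146 145 144]
220 [126 127 125 126 124 123 122 116 146 146 146 145]
284 [222 222 220 222 215 146 122 121 147 147 147 147]
290 [131 132 130 130 134 148 121 123 147 146 147 146]
300 [222 221 221 221 215 126 121 121 145 147 144 145]
310 [222 221 222 222 215 127 123 117 148 146 147 147]
fence [0.57914253 0.57932625] corner y [0.24280084 0.16904473]
21.475
```

View pics/w7.png

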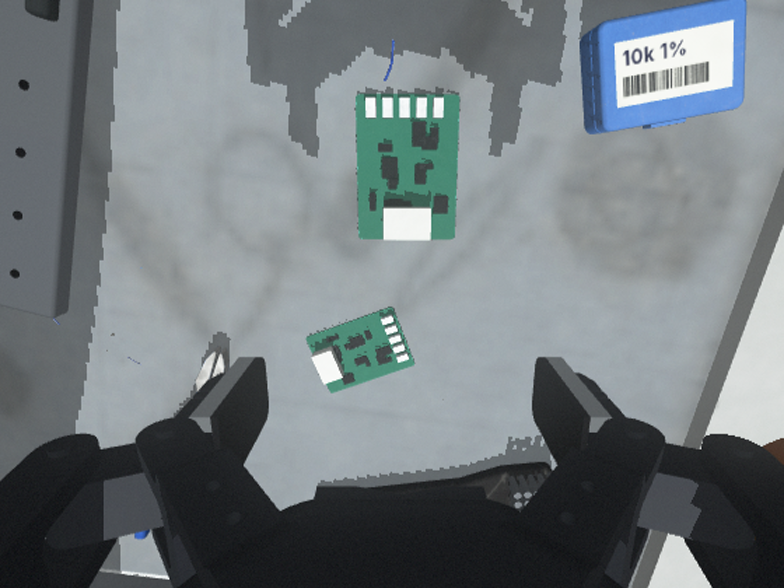

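```bash
python3 - <<'E'
from meas import *
im=np.load('pics/w7.npz')['im'];s=dict(np.load('pics/w7s.npz'));cp=campose('wrist',s)
hsv=cv2.cvtColor(im,cv2.COLOR_RGB2HSV)
m=cv2.inRange(hsv,(60,80,40),(90,255,220)); m[:,:230]=0;m[:,350:]=0;m[180:]=0
c=max(cv2.findContours(cv2.morphologyEx(m,cv2.MORPH_CLOSE,np.ones((9,9))),0,2)[0],key=cv2.contourArea)
L=[];Rr=[]
for v in range(75,165):
    x=np.where(m[v])[0]
    if len(x)>5: L.append((x[0]-.5,v));Rr.append((x[-1]+.5,v))
def fit(pts,z=.002):
    P=onplane(pts,z,cp)[:,:2]
    for k in range(3):
        f=np.polyfit(P[:,0],P[:,1],1);r=P[:,1]-np.polyval(f,P[:,0]);P=P[abs(r)<max(.0006,1.5*r.std())]
    return f,r.std()
for n,p in(('L',L),('R',Rr)):
    f,e=fit(p);print(n,np.arctan(f[0]),f,e)
b=cv2.boxPoints(cv2.minAreaRect(c));P=onplane(b,.002,cp);print(P[:,:2].round(4).tolist(),np.linalg.norm(P[0]-P[1]),np.linalg.norm(P[1]-P[2]))
w=cv2.inRange(hsv,(0,0,200),(180,40,255));w[:, :265]=0;w[:,315:]=0;w[:140]=0;w[180:]=0
cc=max(cv2.findContours(w,0,2)[0],key=cv2.contourArea)
b=cv2.boxPoints(cv2.minAreaRect(cc));P=onplane(b,.010,cp);print(P[:,:2].round(4).tolist(),np.linalg.norm(P[0]-P[1]),np.linalg.norm(P[1]-P[2]),P.mean(0))
E
```

```text
L 0.14061808368218084 [ 0.14155231 -0.23940983] 0.00020280090348561623
R 0.13844209328674256 [ 0.1393334  -0.28864365] 0.00019532032473608526
[[0.551, -0.1617], [0.558, -0.2102], [0.4895, -0.2225], [0.4818, -0.1698]] 0.04899048286400041 0.06963106215908295
[[0.4998, -0.1824], [0.503, -0.205], [0.4879, -0.2075], [0.4845, -0.1845]] 0.02283880911923816 0.015344913318061055 [ 0.4937991  -0.19485709  0.01      ]
```

```bash
python3 - <<'E'
from h import *
q=quat(.1395); G=[.4918,-.1952]
arm.move_l([*G,.02],q,speed=.15)
hit=arm.move_l([*G,-.0265],speed=.08,force_limit=5)
s=arm.sense();print(hit,s['tcp_pos'],s['wrist_force'],s['time_s'])
arm.grasp(squeeze=40)
s=arm.sense();print(s['tcp_pos'],s['wrist_force'],s['width'],s['time_s'])
arm.move_l([*G,.03],speed=.1)
s=arm.sense();save('wrist','w8',scale=1.4);np.savez('pics/w8s.npz',tcp_pos=s['tcp_pos'],eef_rot=s['eef_rot']);print(s['time_s'],s['wrist_force'],s['width'])
save('side','s8',crop=(240,180,400,330),scale=4)
E
```

```text
False [ 0.49172852 -0.19529712 -0.02657272] [ 0.03545719 -0.05014522 -0.20328589] 22.775
[ 0.49196955 -0.19527162 -0.02607036] [-1.00265962  0.12842287  5.30506805] 0.022297578394309063 23.3667
24.0833 [-0.14851138  0.34470326 -0.1538469 ] 0.02192568599343131
```

View pics/w8.png

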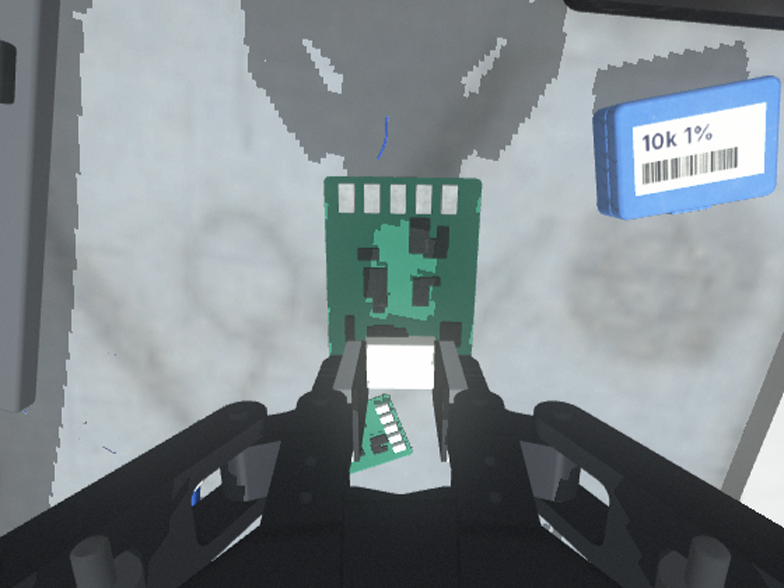

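View pics/s8.png

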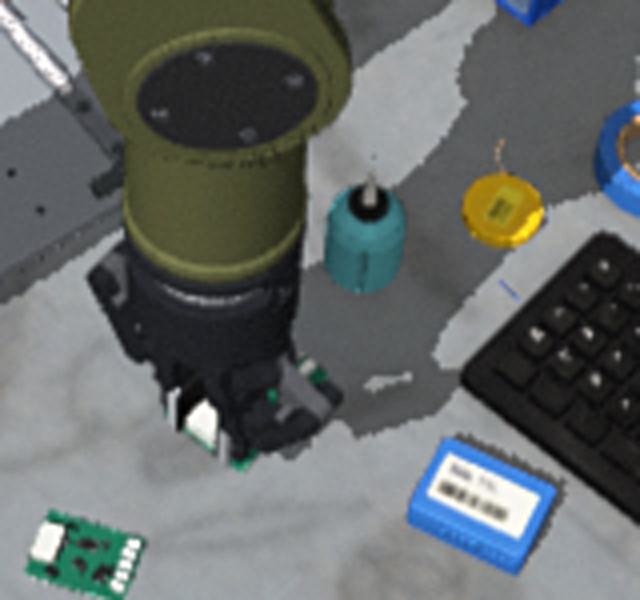

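```bash
cat > bt.py <<'E'
from meas import *
def board(name):
    z=np.load(f'pics/{name}.npz');im,d=z['im'],z['d'];s=dict(np.load(f'pics/{name}s.npz'))
    m=camera_model('wrist');K=np.array(m['camera_matrix']);T=np.array(m['hand_eye'])
    hsv=cv2.cvtColor(im,cv2.COLOR_RGB2HSV); mk=cv2.inRange(hsv,(60,80,40),(90,255,220));mk[255:]=0;mk[:,:225]=0;mk[:,352:]=0;mk[:120]=0
    vs,us=np.where(mk>0); p=(np.linalg.inv(K)@np.c_[us,vs,np.ones(len(us))].T)*d[vs,us]
    P=(T[:3,:3]@p).T+T[:3,3]; P=P[d[vs,us]>0]
    A=np.c_[P[:,:2],np.ones(len(P))]
    for k in range(4):
        c,*_=np.linalg.lstsq(A,P[:,2],rcond=None); r=P[:,2]-A@c; k=abs(r)<2*r.std();A=A[k];P=P[k]
    print('plane z=ax+by+c',c.round(4),'res',r.std(),len(P))
    e={'L':[], 'R':[]}
    for v in range(132,250):
        x=np.where(mk[v])[0]
        if len(x)>20: e['L'].append((x[0]-.5,v));e['R'].append((x[-1]+.5,v))
    for n in e:
        r=np.c_[np.array(e[n]),np.ones(len(e[n]))]@np.linalg.inv(K).T@T[:3,:3].T; o=T[:3,3]
        t=(c[0]*o[0]+c[1]*o[1]+c[2]-o[2])/(r[:,2]-c[0]*r[:,0]-c[1]*r[:,1]); Q=o+r*t[:,None]
        for k in range(4):
            f=np.polyfit(Q[:,0],Q[:,1],1);q=Q[:,1]-np.polyval(f,Q[:,0]);Q=Q[abs(q)<max(.0005,1.5*q.std())]
        print(n,'tool-y = ',f.round(4),q.std(),'x max',Q[:,0].max(),len(Q))
E
python3 -c "
from bt import *
board('w8')"
```

```text
plane z=ax+by+c [ 0.0003 -0.0002 -0.0286] res 0.000495377902314814 7969
L tool-y =  [ 0.0164 -0.0263] 0.00013699719474932228 x max 0.060986040248190654 111
R tool-y =  [0.0148 0.0235] 0.00014661541534278505 x max 0.06100630598202238 111
```

```bash
cat >> h.py <<'E'
def pw(X,Y,z): return [X*.9916+Y*.1296,-X*.1296+Y*.9916,z]
E
python3 - <<'E'
from h import *
s=dict(np.load('pics/w8s.npz'));m=R.from_quat(s['eef_rot']).as_matrix()[:,0];print('yaw w8',np.arctan2(m[1],m[0]))
q=quat(-.1144)
arm.move_l([.46,-.19,.06],speed=.25)
arm.move_l([.46,.06,.06],q,speed=.25)
arm.move_l(pw(.5102,.1556,.05),q,speed=.2)
arm.move_l(pw(.5102,.1556,-.006),q,speed=.1,force_limit=6)
arm.sleep(.2)
s=arm.sense();save('wrist','w9',scale=1.4);np.savez('pics/w9s.npz',tcp_pos=s['tcp_pos'],eef_rot=s['eef_rot']);print(s['time_s'],s['tcp_pos'],pw(.5102,.1556,0),s['wrist_force'],s['width'])
m=R.from_quat(s['eef_rot']).as_matrix()[:,0];print('yaw',np.arctan2(m[1],m[0]))
from bt import board
board('w9')
E
```

```text
yaw w8 0.13970064171496074
27.0833 [ 0.52651522  0.08822456 -0.00537243] [0.5260800800000001, 0.08817104, 0] [-0.39678389  0.81185256 -0.69040549] 0.02267891650975685
yaw -0.11438594653270456
plane z=ax+by+c [ 0.0022 -0.0001 -0.0287] res 0.00048323385028539387 8074
L tool-y =  [ 0.0139 -0.0261] 0.00012916529010310052 x max 0.06066521899321524 113
R tool-y =  [0.0138 0.0238] 0.00013256216181559545 x max 0.06068537996254926 113
```

View pics/w9.png

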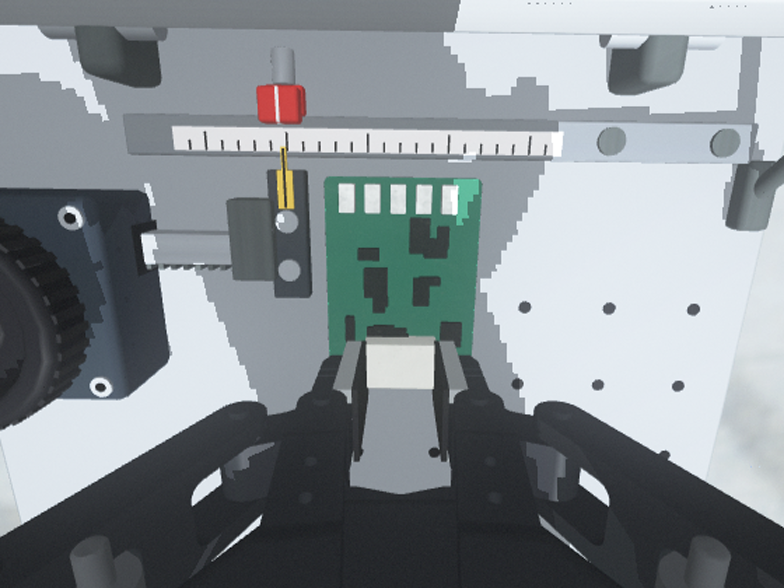

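```bash
cat > rel.py <<'E'
from meas import *
def rel(name,zb,su,sv,sc,fv,fu):
    im=np.load(f'pics/{name}.npz')['im'];s=dict(np.load(f'pics/{name}s.npz'));cp=campose('wrist',s);g=cv2.cvtColor(im,cv2.COLOR_RGB2GRAY)
    X=np.array([.9916,-.1296]);Y=np.array([.1296,.9916])
    hsv=cv2.cvtColor(im,cv2.COLOR_RGB2HSV);mk=cv2.inRange(hsv,(60,80,40),(90,255,220));mk[255:]=0;mk[:,:200]=0;mk[:,380:]=0;mk[:115]=0
    def fit(P,ax):
        a=P@X if ax=='x' else P@Y; b=P@Y if ax=='x' else P@X
        for k in range(4):
            f=np.polyfit(a,b,1);r=b-np.polyval(f,a);k=abs(r)<max(.0004,1.7*r.std());a,b=a[k],b[k]
        return f[0],b.mean(),r.std(),len(a)
    L=[];Rr=[]
    for v in range(sv[0],250):
        x=np.where(mk[v])[0]
        if len(x)>20: L.append((x[0]-.5,v));Rr.append((x[-1]+.5,v))
    F=[]
    for u in range(240,338):
        y=np.where(mk[:,u])[0]
        if len(y)>5: F.append((u,y[0]-.5))
    for n,p,ax in(('boardL',L,'x'),('boardR',Rr,'x'),('boardFar',F,'y')): print(n,fit(onplane(p,zb,cp)[:,:2],ax))
    S=[]
    for v in range(*sv):
        e,d=subedge(255-g.T,v,sc-6,sc+6)
        if d>10:S.append((e,v))
    if len(S)>10: print('stop',fit(onplane(S,.0225,cp)[:,:2],'x'))
    S=[]
    for u in range(*fu):
        e,d=subedge(g,u,fv[0],fv[1])
        S.append((u,e))
    print('scale edge',fit(onplane(S,.022,cp)[:,:2],'y'))
E
python3 -c "
from rel import *
rel('w9',.0233,0,(128,208),222,(103,112),(130,395))"
```

```text
boardL (np.float64(0.0009254011536862697), np.float64(0.18181656534858756), np.float64(0.00013004902922462717), 117)
boardR (np.float64(0.002260320085065304), np.float64(0.13203614468142666), np.float64(0.00013299822291671433), 115)
boardFar (np.float64(0.0003654085779559398), np.float64(0.5737013859029405), np.float64(0.00013610461121143063), 98)
stop (np.float64(0.0022829475962196544), np.float64(0.18708701926031893), np.float64(6.0770760796413406e-05), 80)
scale edge (np.float64(-0.0013956113283916083), np.float64(0.5809162500949299), np.float64(0.0001020020292271275), 244)
```

```bash
python3 - <<'E'
from h import *
q=quat(-.1144)
X=np.array([.9916,-.1296]);Y=np.array([.1296,.9916])
def st(n):
    s=arm.sense();p=s['tcp_pos'];f=s['wrist_force'];print(n,'X %.4f Y %.4f z %.4f'%(p[:2]@X,p[:2]@Y,p[2]),'fX %.1f fY %.1f fz %.1f'%(f[:2]@X,f[:2]@Y,f[2]),'tz %.2f'%s['ft_torque'][2],s['width'].round(4),round(s['time_s'],2));return s
st('0')
h=arm.move_l(pw(.5102,.1556,-.014),q,speed=.01,force_limit=2.5);s=st(h)
zc=s['tcp_pos'][2]
arm.sleep(.2);st('hold')
arm.move_l(pw(.5102,.1556,zc+.0002),q,speed=.01);arm.sleep(.2);st('relax')
h=arm.move_l(pw(.5102,.1656,zc+.0002),q,speed=.01,force_limit=4);s=st(h)
arm.sleep(.3);s=st('Y pushed')
E
```

```text
Traceback (most recent call last):
AttributeError: 'float' object has no attribute 'round'
```

```bash
cat >> h.py <<'E'
X=np.array([.9916,-.1296]);Y=np.array([.1296,.9916])
def st(n):
    s=arm.sense();p=s['tcp_pos'];f=s['wrist_force'];print(n,'X %.4f Y %.4f z %.4f'%(p[:2]@X,p[:2]@Y,p[2]),'fX %.1f fY %.1f fz %.1f'%(f[:2]@X,f[:2]@Y,f[2]),'tz %.2f'%s['ft_torque'][2],round(float(s['width']),4),round(s['time_s'],2));return s
E
python3 - <<'E'
from h import *
q=quat(-.1144)
st('0')
h=arm.move_l(pw(.5102,.1556,-.014),q,speed=.01,force_limit=2.5);s=st(h)
zc=s['tcp_pos'][2]
arm.sleep(.2);st('hold')
arm.move_l(pw(.5102,.1556,zc+.0002),q,speed=.01);arm.sleep(.2);st('relax')
h=arm.move_l(pw(.5102,.1656,zc+.0002),q,speed=.01,force_limit=4);s=st(h)
arm.sleep(.3);s=st('Y pushed')
E
```

```text
0 X 0.5106 Y 0.1558 z -0.0055 fX -0.3 fY -0.5 fz -0.5 tz 0.02 0.0222 27.13
True X 0.5103 Y 0.1557 z -0.0101 fX -0.6 fY -0.0 fz 5.0 tz -0.02 0.0223 27.64
hold X 0.5103 Y 0.1556 z -0.0101 fX 0.3 fY -0.5 fz 5.3 tz -0.02 0.0224 27.84
relax X 0.5102 Y 0.1556 z -0.0100 fX -0.0 fY 0.1 fz 0.6 tz 0.00 0.0225 28.29
True X 0.5100 Y 0.1618 z -0.0101 fX 0.4 fY -1.2 fz 4.0 tz -0.05 0.0223 29.04
Y pushed X 0.5100 Y 0.1618 z -0.0101 fX 0.0 fY -0.6 fz 5.6 tz -0.04 0.0225 29.34
```

```bash
python3 - <<'E'
from h import *
q=quat(-.1144); z=-.0099
arm.move_l(pw(.5102,.1612,z),q,speed=.01);arm.sleep(.2);s=st('back')
h=arm.move_l(pw(.5102,.1652,z),q,speed=.006,force_limit=4);s=st(h)
arm.sleep(.3);s=st('Y pushed')
s=arm.sense();save('wrist','w10',scale=1.4);np.savez('pics/w10s.npz',tcp_pos=s['tcp_pos'],eef_rot=s['eef_rot'])
from rel import *
rel('w10',.018,0,(128,208),222,(103,112),(130,395))
E
```

```text
back X 0.5101 Y 0.1611 z -0.0100 fX 0.3 fY -0.7 fz 0.8 tz -0.09 0.0222 29.79
True X 0.5099 Y 0.1619 z -0.0101 fX -0.0 fY -0.3 fz 4.3 tz -0.06 0.0227 30.26
Y pushed X 0.5099 Y 0.1619 z -0.0101 fX -0.3 fY -0.0 fz 5.6 tz -0.10 0.0224 30.56
boardL (np.float64(-0.001241417653389629), np.float64(0.1880688949824113), np.float64(0.0001368164127336198), 117)
boardR (np.float64(-0.0012418345028957687), np.float64(0.13801043989830977), np.float64(0.00014353995099796628), 116)
boardFar (np.float64(0.004849997427284553), np.float64(0.5730314648463125), np.float64(0.00012817710808172886), 98)
scale edge (np.float64(-0.0014578168185119952), np.float64(0.5809326756224281), np.float64(9.563275457023218e-05), 244)
```

View pics/w10.png

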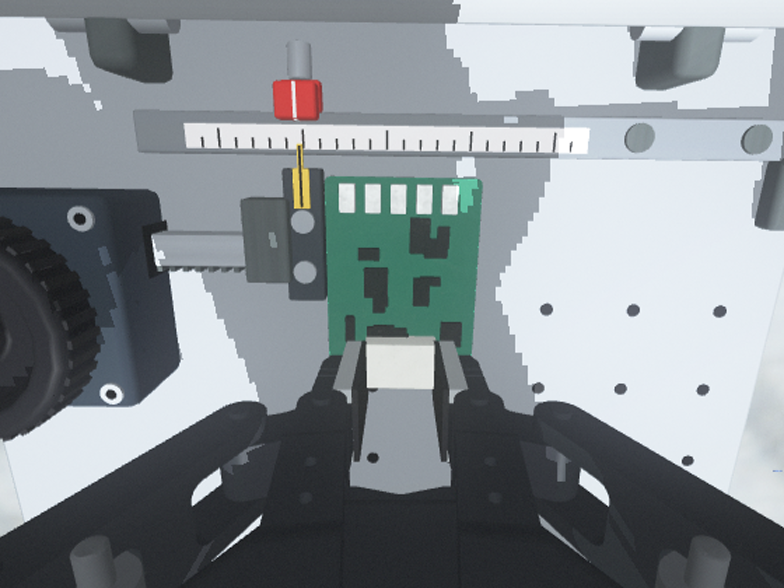

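```bash
python3 - <<'E'
from h import *
q=quat(-.1144); z=-.0094
arm.move_l(pw(.5102,.1615,z),q,speed=.01);arm.sleep(.2);s=st('back')
h=arm.move_l(pw(.5102,.1655,z),q,speed=.006,force_limit=3);s=st(h)
arm.sleep(.3);s=st('Y pushed'); y=s['tcp_pos'][:2]@Y
if not h: raise SystemExit
# ease off a little, then to the fence
arm.move_l(pw(.5102,y-.0005,z),q,speed=.01);arm.sleep(.2);st('eased')
h=arm.move_l(pw(.5212,y-.0005,z),q,speed=.01,force_limit=3);s=st(h)
arm.sleep(.3);s=st('X pushed')
s=arm.sense();save('wrist','w11',scale=1.4);np.savez('pics/w11s.npz',tcp_pos=s['tcp_pos'],eef_rot=s['eef_rot'])
from rel import *
rel('w11',.0185,0,(128,208),222,(95,108),(150,395))
E
```

```text
back X 0.5100 Y 0.1616 z -0.0096 fX 1.1 fY -0.3 fz -0.0 tz 0.01 0.0223 31.1
True X 0.5097 Y 0.1618 z -0.0098 fX -0.3 fY -0.3 fz -1.4 tz 0.03 0.0226 31.5
Y pushed X 0.5095 Y 0.1618 z -0.0100 fX 0.2 fY 0.3 fz 1.2 tz 0.06 0.0226 31.8
eased X 0.5101 Y 0.1613 z -0.0094 fX 0.3 fY 1.0 fz -0.7 tz 0.00 0.0222 32.25
True X 0.5159 Y 0.1612 z -0.0100 fX 0.0 fY -0.4 fz 1.0 tz 0.03 0.0222 32.99
X pushed X 0.5158 Y 0.1612 z -0.0100 fX 0.9 fY 0.5 fz 2.1 tz -0.03 0.0226 33.29
boardL (np.float64(0.0004171050468932465), np.float64(0.18733370668858282), np.float64(0.00013182009372343106), 117)
boardR (np.float64(0.0037465914663105527), np.float64(0.13752114661224865), np.float64(0.00013786629308003742), 115)
boardFar (np.float64(0.0015215413765608946), np.float64(0.5789827902676856), np.float64(0.00013362216930389657), 98)
scale edge (np.float64(-0.016408864635965442), np.float64(0.5913661609732896), np.float64(0.00034793322116241356), 193)
```

View pics/w11.png

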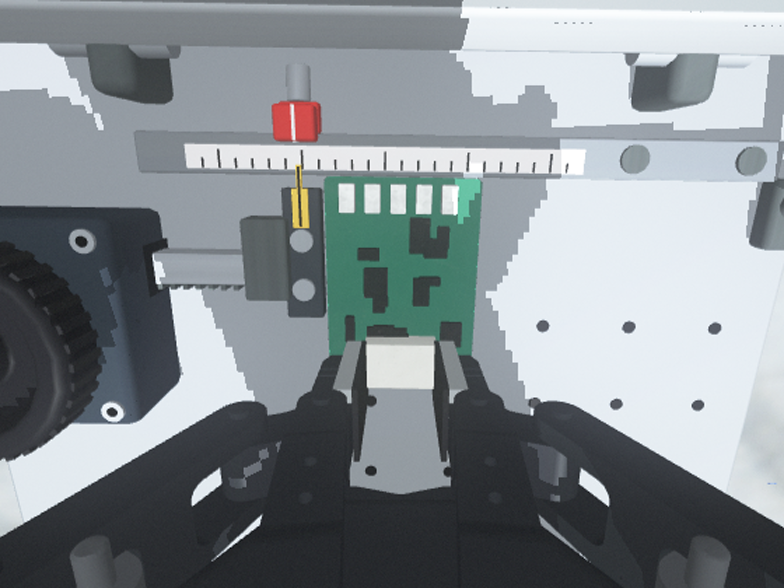

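```bash
cat > push.py <<'E'
from h import *
def F(n=6):
    a=[]
    for _ in range(n):
        a.append(arm.sense()); arm.sleep(.02)
    f=np.mean([s['wrist_force'] for s in a],0); t=np.mean([s['ft_torque'] for s in a],0); p=a[-1]['tcp_pos']
    print('X %.4f Y %.4f z %.4f | fX %.1f fY %.1f fz %.1f tz %.2f  t %.2f'%(p[:2]@X,p[:2]@Y,p[2],f[:2]@X,f[:2]@Y,f[2],t[2],a[-1]['time_s']))
    return f[:2]@X,f[:2]@Y,f[2]
E
python3 - <<'E'
from push import *
q=quat(-.1144); c=[.5158,.1612,-.0098]
F()
for k in range(8):
    c[0]+=.0004; arm.move_l(pw(*c),q,speed=.02); f=F(4)
    if f[0]<-3.5: break
print('c',c)
if f[0]<-3:
  for k in range(6):
    c[1]+=.0004; arm.move_l(pw(*c),q,speed=.02); f=F(4)
    if f[1]<-3.5: break
print('c',c)
E
```

```text
X 0.5158 Y 0.1612 z -0.0100 | fX 1.1 fY 0.4 fz 2.0 tz 0.01  t 33.42
X 0.5157 Y 0.1612 z -0.0100 | fX -0.0 fY -0.3 fz -0.2 tz -0.02  t 33.74
X 0.5164 Y 0.1612 z -0.0099 | fX -0.5 fY -0.3 fz -0.4 tz 0.01  t 34.06
X 0.5163 Y 0.1612 z -0.0099 | fX -1.9 fY 0.1 fz -0.0 tz -0.03  t 34.38
X 0.5164 Y 0.1612 z -0.0100 | fX -4.0 fY -0.4 fz 0.4 tz -0.00  t 34.69
c [0.5173999999999999, 0.1612, -0.0098]
X 0.5163 Y 0.1613 z -0.0100 | fX -4.8 fY -1.2 fz 0.5 tz -0.02  t 35.01
X 0.5164 Y 0.1614 z -0.0100 | fX -5.2 fY -1.7 fz 0.3 tz -0.05  t 35.33
X 0.5163 Y 0.1615 z -0.0100 | fX -5.3 fY -2.1 fz -0.1 tz -0.07  t 35.64
X 0.5163 Y 0.1616 z -0.0100 | fX -5.3 fY -2.2 fz 1.0 tz -0.07  t 35.96
X 0.5163 Y 0.1617 z -0.0100 | fX -5.2 fY -3.1 fz 1.5 tz -0.09  t 36.27
X 0.5163 Y 0.1619 z -0.0100 | fX -4.7 fY -3.5 fz 0.8 tz -0.06  t 36.59
c [0.5173999999999999, 0.16360000000000008, -0.0098]
```

```bash
python3 - <<'E'
from push import *
q=quat(-.1144); c=[.5168,.1636,-.0098]
arm.move_l(pw(*c),q,speed=.02); F(4)
for k in range(6):
    c[1]+=.0005; arm.move_l(pw(*c),q,speed=.02); f=F(4)
    if f[1]<-5: break
print('c',c)
s=arm.sense();save('wrist','w12',scale=1.4);np.savez('pics/w12s.npz',tcp_pos=s['tcp_pos'],eef_rot=s['eef_rot'])
im=np.load('pics/w12.npz')['im'];cv2.imwrite('pics/w12c.png',cv2.resize(im[80:220,190:350],(686,600),interpolation=cv2.INTER_CUBIC)[...,::-1])
from rel import *
rel('w12',.018,0,(128,208),222,(103,115),(150,395))
from bt import board
board('w12')
E
```

```text
X 0.5164 Y 0.1619 z -0.0099 | fX -4.2 fY -3.1 fz 0.0 tz -0.10  t 36.91
X 0.5163 Y 0.1620 z -0.0099 | fX -5.0 fY -4.2 fz 0.1 tz -0.09  t 37.23
X 0.5164 Y 0.1620 z -0.0099 | fX -4.5 fY -4.6 fz 0.4 tz -0.11  t 37.54
X 0.5163 Y 0.1620 z -0.0099 | fX -4.3 fY -5.4 fz 0.8 tz -0.11  t 37.86
c [0.5168, 0.1651, -0.0098]
boardL (np.float64(-0.0079777849904576), np.float64(0.1880577909560275), np.float64(0.00014737200163537068), 118)
boardR (np.float64(-0.0058675226274800575), np.float64(0.13798698149755553), np.float64(0.0001342130898821933), 115)
boardFar (np.float64(-0.0011941470958595944), np.float64(0.5792792477753005), np.float64(0.0001215651951306503), 98)
stop (np.float64(-0.03847440733480508), np.float64(0.19410436544636536), np.float64(0.00010019967426665509), 30)
scale edge (np.float64(-0.02957731319351955), np.float64(0.5875241548041988), np.float64(0.0008686603175163749), 188)
plane z=ax+by+c [-0.0007  0.0002 -0.0286] res 0.0004946125683958274 8061
L tool-y =  [ 0.0198 -0.0261] 0.00014044472919358365 x max 0.06066581216735064 114
R tool-y =  [0.0187 0.0238] 0.00013383425556179202 x max 0.060685178413023 114
```

View pics/w12c.png

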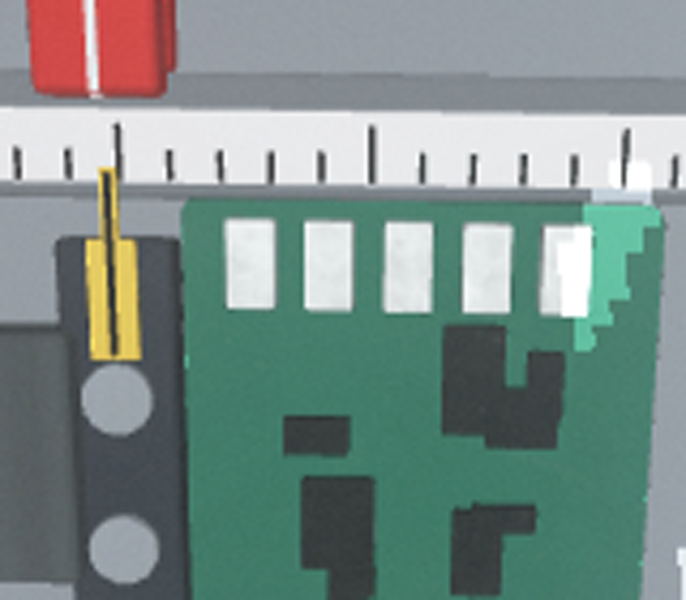

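```bash
python3 - <<'E'
from push import *
c=[.5168,.1636,-.0098]
arm.move_l(pw(*c),quat(-.1144),speed=.02); F(4)
q=quat(-.1044)
arm.move_l(pw(*c),q,speed=.02); f=F(4)
for k in range(6):
    if f[1]<-4.: break
    c[1]+=.0004; arm.move_l(pw(*c),q,speed=.02); f=F(4)
print('c',c)
s=arm.sense();save('wrist','w13',scale=1.4);np.savez('pics/w13s.npz',tcp_pos=s['tcp_pos'],eef_rot=s['eef_rot'])
im=np.load('pics/w13.npz')['im'];cv2.imwrite('pics/w13c.png',cv2.resize(im[80:220,190:350],(686,600),interpolation=cv2.INTER_CUBIC)[...,::-1])
m=R.from_quat(s['eef_rot']).as_matrix()[:,0];print('yaw',np.arctan2(m[1],m[0]))
from rel import *
rel('w13',.018,0,(128,208),222,(118,125),(150,260))
E
```

```text
X 0.5163 Y 0.1619 z -0.0099 | fX -4.6 fY -3.7 fz 0.4 tz -0.07  t 38.23
X 0.5164 Y 0.1618 z -0.0099 | fX -4.4 fY -4.0 fz 0.3 tz -0.19  t 38.54
X 0.5164 Y 0.1618 z -0.0099 | fX -4.6 fY -4.0 fz 0.6 tz -0.19  t 38.86
c [0.5168, 0.164, -0.0098]
yaw -0.10679247416074039
boardL (np.float64(0.0003058254151573435), np.float64(0.18808704477575508), np.float64(0.00012768372532454626), 118)
boardR (np.float64(0.0025487088442202837), np.float64(0.13799621559133196), np.float64(0.0001366055687614476), 116)
boardFar (np.float64(-0.003283672597202321), np.float64(0.5792761799394683), np.float64(0.00012660673044566714), 98)
stop (np.float64(0.008829415996977674), np.float64(0.19408619822338152), np.float64(7.010078110755725e-05), 35)
scale edge (np.float64(-0.0012035654500540936), np.float64(0.5808201414025723), np.float64(9.902416946911437e-05), 103)
```

View pics/w13c.png

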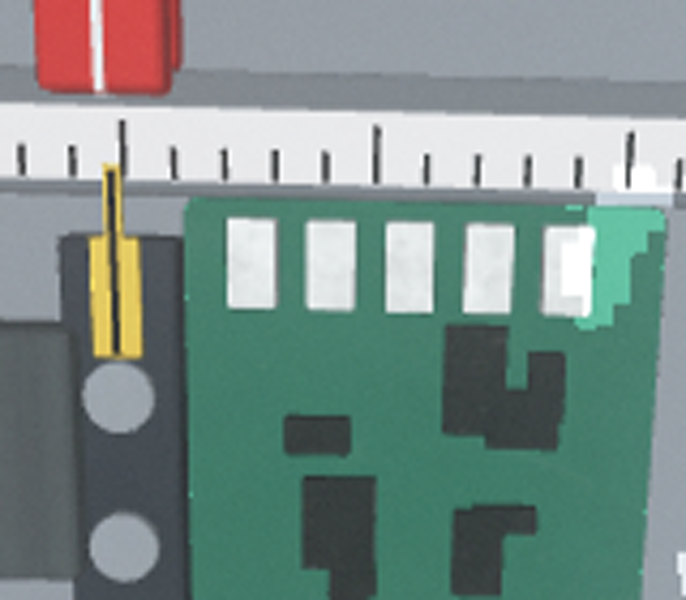

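```bash
python3 - <<'E'
from push import *
cp=campose('wrist',dict(np.load('pics/w13s.npz')))
sc=686/160
for n,u,v,z in(('ptr',190+112/sc,80+167/sc,.0235),('fl',190+98/sc,80+88/sc,.0285)):
    p=onplane([u,v],z,cp)[0];print(n,p[:2]@X,p[:2]@Y)
c=[.5168,.1640,-.0098];q=quat(-.1044)
f=F(3)
for k in range(4):
    if f[2]>1.5: break
    c[2]-=.00015; arm.move_l(pw(*c),q,speed=.02); f=F(5)
print(c)
arm.sleep(.8);F(8)
save('side','s14',scale=1.4);save('top','t14',scale=1.4)
s=arm.sense();save('wrist','w14',scale=1.4);np.savez('pics/w14s.npz',tcp_pos=s['tcp_pos'],eef_rot=s['eef_rot'])
from rel import *
rel('w14',.018,0,(128,208),222,(118,125),(150,260))
E
```

```text
ptr 0.5819631909513224 0.19390957790341223
fl 0.5891337838441618 0.19393346645509169
X 0.5164 Y 0.1618 z -0.0099 | fX -5.2 fY -4.4 fz 0.4 tz -0.19  t 38.96
X 0.5164 Y 0.1618 z -0.0100 | fX -4.7 fY -4.6 fz 1.1 tz -0.19  t 39.29
X 0.5164 Y 0.1618 z -0.0100 | fX -5.2 fY -4.6 fz 2.2 tz -0.18  t 39.62
[0.5168, 0.164, -0.010100000000000001]
X 0.5164 Y 0.1618 z -0.0100 | fX -4.9 fY -4.5 fz 1.9 tz -0.20  t 40.56
boardL (np.float64(8.013509967792336e-05), np.float64(0.18810604187326713), np.float64(0.00013105142470363443), 117)
boardR (np.float64(0.00246369510597329), np.float64(0.1380148617371645), np.float64(0.00013631603838337508), 115)
boardFar (np.float64(-0.003205173528022075), np.float64(0.5793081313916444), np.float64(0.00012574123610390787), 98)
stop (np.float64(0.007450843362775371), np.float64(0.19411286395255742), np.float64(6.879859182852975e-05), 35)
scale edge (np.float64(-0.001413287429274928), np.float64(0.580852207088272), np.float64(0.00010230535769033147), 102)
```

View pics/s14.png

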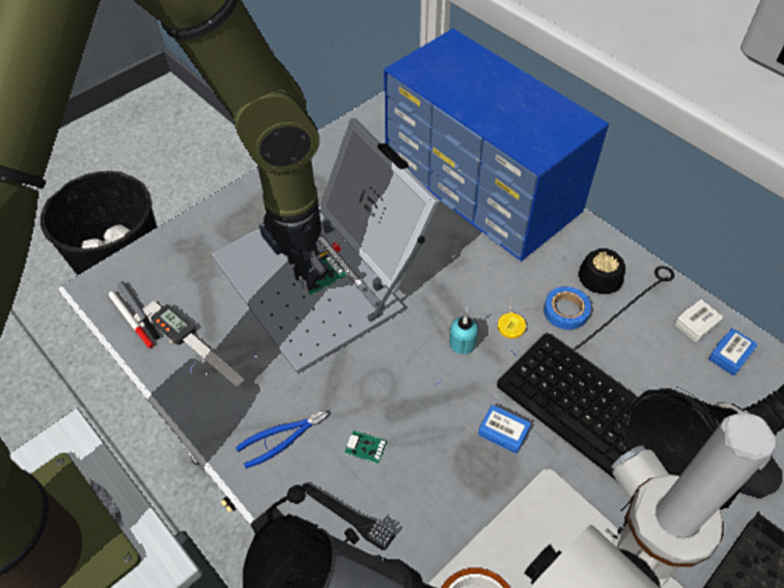

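View pics/w14.png

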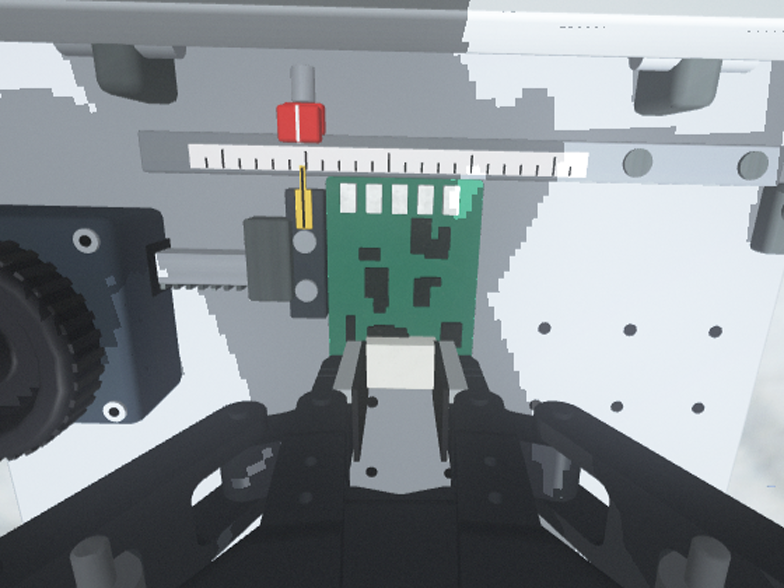

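```bash
python3 - <<'E'
from push import *
F(3); print(ticket.close_job()); 
E
```

```text
X 0.5164 Y 0.1618 z -0.0100 | fX -4.9 fY -4.1 fz 2.1 tz -0.21  t 40.76
the job is handed in; nothing more can be done
None
```

I turned the handwheel 2.51 rad clockwise, which puts the yellow pointer on the flag's white line. Then I picked up the 50 x 70 mm board by its connector and pushed it into the corner. I handed the job in at about 40.8 s with the gripper still holding it there.

**Last checks:**
- **Pointer:** within about 0.3 mm of the flag line in the overhead view, and it agreed again after the board was in place.
- **Board position:** square to the fence and side stop within about 1–2 mrad, with no visible gap at either.
- **Push:** steady for about a second at roughly 5 N on the fence, 4 N on the side stop and 2 N down on the bed.
- **Rest of the bench:** nothing looked moved in the final side picture.

**What disagreed or went wrong on the way:**
- **Fingertip height:** contact on the bed showed the fingertips end about 29 mm above the stated TCP. The first handwheel grasp therefore closed on air above the wheel, and I corrected the height for everything after.
- **Extra bed contact:** I found that height with one light touch of the closed fingers on the printer bed, at about 5 N.
- **Force-limited moves:** some triggered too early during the push, mostly from vertical force and noise. I finished with small position steps and averaged force readings instead.
- **Board rotation:** the first side push turned the board by about 6–9 mrad. I corrected the wrist angle by 10 mrad to square it.
- **Side-stop edge fit:** in the last pictures the automatic fit locked onto the wrong edge, so I ignored it. The squareness figure uses the board edges, the fence scale edge and an earlier stop-face reading.

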